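Open the specimen carrier and unload its pots

TASK

Swing the carrier's latch through its quarter-turn to the open stop, then lever the tongue end of the lid free of its catches with the pry bar - do not pull or squeeze the lid with the fingers until it has been levered free. Lay the lid flat, right side up, on the rubber mat, stand every specimen pot upright in the steel tray, and leave the pry bar lying flat on the mat. Never tip a pot over, do not disturb the carton and the bottle, and leave the latch fully open.

Things in the scene. Friction and masses are not known exactly. Their poses are not given: they have to be found in the camera images.
- carrier: White open-topped specimen carrier fixed to the bench, outside 116 (x) x 212 (y) x 95 mm high, walls 6, floor 6 thick. Origin: centre of its underside; z up, +y towards its pry-ledge end. A pry ledge, 56 wide, flat top at z = 86, sticks out of that end wall from y = 106 to 142. The latch post, 26 x 26 mm, stands outside the +x wall.
- catch (a point): Middle between the carrier's two spring catches, at (0, 90, 102) mm in its frame. Grey housings stand outside the long walls at x = +-61 to 80, y = 79 to 101, top z = 111; their steel noses reach 2 mm over the lid's long edges and hold that end down with about 20 N; lifted some 9 mm, it is free: they snap in under it and hold it up, and it lifts off easily.
- ledge_edge (a point): Middle of the outer top edge of the carrier's pry ledge: the fulcrum, at (0, 142, 86) mm in the carrier's frame.
- latch (a joint): Steel cam-latch bar, 16 wide, 100 to 108 mm above the bench, turning on an upright axis. 0 = locked: it points to the carrier's -x across the lid, 2 mm above it. 1.571 = open at its end stop: a quarter-turn anticlockwise seen from above, lying along the carrier's side, pointing to -y, clear of the lid. Stays where left; 1.5 N at the knob moves it.
- latch_hinge (a point): Point on the latch's upright turning axis, at (72, 50, 100) mm in the carrier's frame.
- latch_knob (a point): Centre of the round black upright knob on the latch bar, 50 mm from the turning axis: 14 mm diameter, from 108 to 138 mm above the bench (this point is at 125).
- lid: Grey lid, plate 116 (x) x 212 (y) x 3 mm, 160 g. Origin: centre of the plate's underside; seated at carrier (0, 0, 95 mm), axes parallel. Central lifting tab on top, 10 (x) x 40 (y), from 3 to 29 mm above the origin. Two end ribs reach 8 mm below the plate, 1 mm play in the carrier: laid flat its origin is 8 mm above the support.
- lid_tongue (a point): Underside of the lid's pry tongue, 40 wide, 5 thick, which sticks out of its +y end from y = 106 to 128 mm above the carrier's ledge, leaving a gap 9 mm high for the pry bar. The point is at (0, 118, 0) mm in the lid's frame; 95 mm above the bench when the lid is seated, 103 mm or more once that end is sprung free.
- prybar: Pry bar lying flat, the same either way up, 180 mm long along its x axis, about 140 g: black handle 110 long, 20 wide, 16 high (x = -110 to 0), then a flat steel blade 70 long, 18 wide, 4 thick (x = 0 to 70), at half the handle's height. Origin: on the mid-plane at the joint of handle and blade, 8 mm above what it lies on; x towards the blade's tip.
- prybar_grip (a point): Middle of the pry bar's handle, on its mid-plane; 125 mm behind the tip.
- prybar_tip (a point): Middle of the blade's front edge, at half its thickness.
- tray: Open steel tray fixed to the bench, outside 160 (x) x 210 (y) x 26 mm high, walls and floor 3 mm. Origin: centre of its underside; z up.
- mat: Blue rubber mat fixed on the bench, 300 (x) x 280 (y) x 3 mm. Origin: centre of its underside; z up.
- carton: Bystander: blue and white carton 90 x 170 x 75 mm, origin under its centre.
- sanitiser: Bystander: white bottle, 66 mm diameter, 150 high, red cap, origin under its centre.
- pot1: Specimen pot (pot1; two to four of the four are present, standing in a row along the carrier's y, about 50 mm apart, under the lid): clear body 36 mm diameter, white cap 38 mm diameter, 76 mm high in all, cap from 60 mm up, about 60 g. Origin: centre of its underside; z up.
- pot2: Specimen pot (pot2; two to four of the four are present, standing in a row along the carrier's y, about 50 mm apart, under the lid): clear body 36 mm diameter, white cap 38 mm diameter, 76 mm high in all, cap from 60 mm up, about 60 g. Origin: centre of its underside; z up.
- pot3: Specimen pot (pot3; two to four of the four are present, standing in a row along the carrier's y, about 50 mm apart, under the lid): clear body 36 mm diameter, white cap 38 mm diameter, 76 mm high in all, cap from 60 mm up, about 60 g. Origin: centre of its underside; z up.
- pot4: Specimen pot (pot4; two to four of the four are present, standing in a row along the carrier's y, about 50 mm apart, under the lid): clear body 36 mm diameter, white cap 38 mm diameter, 76 mm high in all, cap from 60 mm up, about 60 g. Origin: centre of its underside; z up.

How it is judged:
By the outcome, as a careful person would: the job done as asked, in the order asked, and still so for the second after the job is handed in, with the robot touching nothing.
Of pot1, pot2, pot3, pot4 only 2 to 4 are there at a start; the rules pass over those that are not, and their reading is None.
At some moment in a run one of prybar may be knocked a few centimetres aside while the robot is not near it.
It also fails if it takes over 210 s, if anything falls off the work surface, if the arm or the gripper's body presses on something with over 40 N, if the wrist force passes 120 N, or if a joint passes its speed limit or range.

ROBOT

A 6-joint arm with a two-finger parallel gripper is mounted at the origin on the work surface. World frame = base frame: x ahead of the robot, y to its left, z up, the work surface at z = 0. Lengths are in m, angles in rad, forces in N, time in s.
With the tool pointing down it reaches from about 0.375 to 0.9 m from the base axis. Payload 3.1 kg.
Tool frame: the origin (TCP) lies between the finger pads; the fingertips stand 22 mm ahead of it and the grasp point (between the pads) lies 3 mm ahead of it; z points along the fingers, y is the direction in which the jaws open and shut (so a half turn about z gives the same grasp; the last joint's range is limited). The gripper opens to 85 mm and grips with 20 to 120 N. Pads are 22 mm wide; open, the fingers measure 114 mm over their backs; the gripper's body (76 mm by 85 mm) begins 54 mm behind the grasp point. The pads swing forward as they close: fully open they stand 13 mm farther back than shut.
Start: joints at [1.125, 0.527, 1.433, -0, 1.181, -0.178], TCP at [0.165, 0.603, 0.253] pointing down, gripper open.
Joint ranges: [-3.08, 3.08], [-0.75, 2.2], [0.22, 2.44], [-1.43, 4.57], [0, 2.65], [-2.85, 2.85]. Speed limits (rad/s): [2.79, 2.79, 3.14, 3.14, 3.14, 3.14].

INTERFACE

Orientations are given as a unit quaternion [x, y, z, w].
In Python, from station import status, snapshot, manip gives the robot as it stands.
- The arm moves only by the tool move_arm, never from a script. Its argument "plan" is a list that holds one entry, the list of rows, each a list of 7 numbers: the turn, a rotation vector about the tool's x, y, z scaled (see below), then the shift along the tool's x, y, z scaled (see below), then the closure, from 0 (fully open) to 1 (shut). A call has exactly 8 rows; each row is the pose to reach, as a shift and turn from the pose commanded when the call began, along the tool's axes at that moment; what a row does not reach only later rows make up. The controller multiplies each number of a shift by 100 mm and each number of a turn by pi/4 rad. A row lasts 1/8 s, in which the tool goes at most 62.5 mm and 10.7 degrees, less where a joint would pass 70% of its speed; a pose out of reach is approached as far as the arm can. A call with a number of a shift or a turn outside -1 to 1 is refused whole. A call with a gripper value outside its range is refused whole. The fingers move at their own pace and stop on an object; "force" is the grip in N (left out, the last holds). Time passes only in rows, so rows that repeat a pose let the fingers close, or fill a call up. It gives the time, the measured TCP pose, the force and the opening at its end, in the units of the state.
- status.sense(): the state, without advancing time (a new reading comes with each control period).
- snapshot(name): name is "side" or "top" or "wrist"; returns a dict with "img" (420x560x3 uint8, red, green, blue), "depth" (420x560 float32, m along the optical axis (not along the pixel's ray), 0 where there is no reading), "mtx" (3x3 intrinsics, pixels), "T" (4x4, takes a point from camera to world coordinates). Camera axes: x right, y up, looking along -z (the intrinsics and any distortion apply to the point x, -y, -z); pixel columns grow to the right and rows downward; lengths in m; the calibration is good to about 2 mm. A picture is of the moment at which its call begins.
- manip.sign_off(): hands the job in, once; it reports no verdict.
The state is a dict: "t": time; "q": joint angles; "qd": joint speeds; "tau": joint torques, N m; "tcp_pos": TCP position; "tool_rot": TCP orientation; "force": force on the tool from outside, world axes, zero at the start; "ft_torque": the same for the moment, N m; "finger_gap": opening from 0.0 (shut) to 1.0 (fully open).
Only numpy, scipy, OpenCV 4.12 (cv2) and the standard library are available. Lean on these libraries where they do the work, as an engineer would, in place of code of your own. Each camera call takes 0.05 s, during which the arm holds its last target. There are 200 camera calls.

## Working session

There is one attempt and no reset: what is moved stays moved. The work goes in short steps, Python scripts to look and compute and a tool call to move; the robot and the scene stay as the last step left them, time stands still between calls to the robot, and variables do not carry over. Pictures are saved under pics/ and viewed, on a budget of 14 in all, crops included, one or two more only if the job needs it, and the job is handed in when it is done.

Besides the shell and the picture viewer there is one more tool, called after ">>>" by a JSON object that holds its "fn" and its "kwargs". move_arm: Moves the arm, as the interface text tells. Its arguments: {"type":"object","properties":{"plan":{"type":"array"},"force":{"type":"number"}},"required":["plan"]}

```bash
ls; mkdir -p pics; cat > h.py <<'E'
import numpy as np, cv2
from station import status, snapshot, manip
from scipy.spatial.transform import Rotation as R
def shot(n,f=None):
    s=snapshot(n)
    if f: cv2.imwrite('pics/'+f,s['img'][:,:,::-1])
    return s
def pts(s):
    h,w=s['depth'].shape; v,u=np.mgrid[:h,:w]; K=s['mtx']; d=s['depth']
    P=np.stack([(u-K[0,2])/K[0,0]*d,-(v-K[1,2])/K[1,1]*d,-d],-1)
    return P@s['T'][:3,:3].T+s['T'][:3,3]
def ray(s,u,v,z):
    K=s['mtx']; d=s['T'][:3,:3]@np.array([(u-K[0,2])/K[0,0],-(v-K[1,2])/K[1,1],-1]); o=s['T'][:3,3]
    return o+d*(z-o[2])/d[2]
E
python3 - <<'E'
from h import *
st=status.sense(); print(st)
a=shot('top','top0.png');b=shot('side','side0.png')
for s in(a,b):print(s['T'].round(3).tolist(),s['mtx'].round(1).tolist(),(s['depth']>0).mean())
np.savez('t0.npz',**a);np.savez('s0.npz',**b)
E
```

```text
pics
{'t': 0.0, 'q': array([ 1.12446762e+00,  5.28485399e-01,  1.43393894e+00,  5.72318856e-06,
        1.18139867e+00, -1.78542178e-01]), 'qd': array([-1.57114089e-03,  5.54662557e-05, -4.25284592e-04, -5.17729737e-04,
       -2.29697038e-03, -1.17421093e-04]), 'tau': array([ 1.86922771e-04, -4.42347229e+01, -1.78025812e+01, -2.37748754e-04,
        8.60105414e-03, -1.13167962e-05]), 'tcp_pos': array([0.16506726, 0.60209496, 0.25231011]), 'tool_rot': array([ 1.33494558e-01,  9.91048919e-01, -1.06037603e-03, -3.45298088e-04]), 'force': array([0.52281615, 0.25534222, 0.19092962]), 'ft_torque': array([ 0.0088995 , -0.01422186, -0.00846127]), 'finger_gap': 1.0011514054633786}
[[-0.008, 0.991, -0.132, 0.461], [-1.0, -0.01, -0.018, -0.009], [-0.019, 0.132, 0.991, 1.135], [0.0, 0.0, 0.0, 1.0]] [[435.5, 0.0, 288.8], [0.0, 435.5, 213.1], [0.0, 0.0, 1.0]] 0.9959268707482993
[[0.928, 0.185, -0.325, 0.133], [-0.373, 0.5, -0.782, -1.057], [0.018, 0.846, 0.532, 0.81], [0.0, 0.0, 0.0, 1.0]] [[485.1, 0.0, 278.3], [0.0, 485.1, 207.3], [0.0, 0.0, 1.0]] 0.9961904761904762
```

View pics/top0.png

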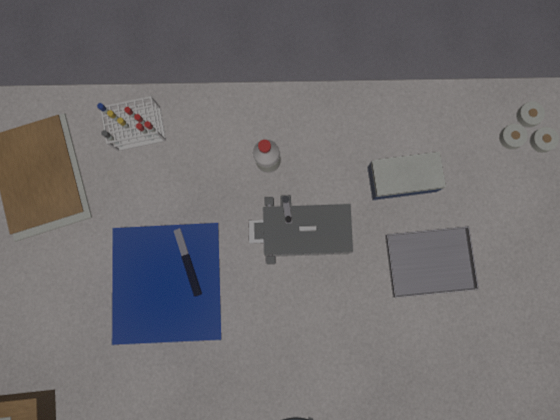

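View pics/side0.png

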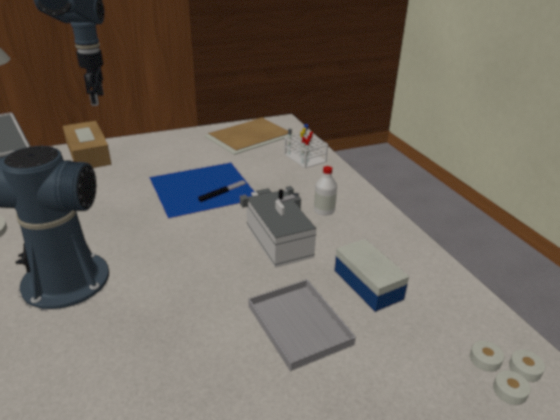

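Top view: lid about (308,230) with its tongue and ledge to the left at (255,231) and the knob at (288,215). The mat is centred at (166,283), with the bar on it running from tip (180,232) to (197,293). The tray is at (431,262), the carton at (406,175) and the bottle at (266,155). The side view agrees. Now I'll take metric poses from depth.

```bash
cat > m.py <<'E'
from h import *
s=dict(np.load('t0.npz'));P=pts(s);im=s['img'].astype(int)
hsv=cv2.cvtColor(s['img'],cv2.COLOR_RGB2HSV).astype(int)
v,u=np.mgrid[:420,:560]
def box(a,b,c,d):return (u>=a)&(u<=b)&(v>=c)&(v<=d)
def rect(m,n):
    q=P[m][:,:2]; r=cv2.minAreaRect((q*1000).astype(np.float32)); print(n,len(q),np.round(r[0],1),np.round(r[1],1),round(r[2],1),'zmed',np.median(P[m][:,2]).round(4))
z=P[...,2]
print('bench z',np.median(z[box(300,380,300,380)]))
rect(box(240,360,190,270)&(z>.088)&(z<.1035)&(u>268),'lid')
rect(box(255,280,222,240)&(z>.088)&(z<.103),'tongue')
rect(box(245,262,215,245)&(z>.075)&(z<.091),'ledge')
rect(box(275,300,190,230)&(z>.118),'knob'); print(P[box(275,300,190,230)&(z>.118)].mean(0))
rect(box(380,480,220,300)&(z>.015),'trayrim')
rect(box(365,450,150,200)&(z>.06),'carton')
rect(box(250,285,130,175)&(z>.06),'bottle')
mat=(im[...,2]>90)&(im[...,0]<40)&box(100,230,210,350); rect(mat,'mat')
dark=box(165,215,220,305)&(im.max(-1)<45); rect(dark,'handle')
bl=box(165,200,225,260)&(hsv[...,1]<90)&(im.min(-1)>60); rect(bl,'blade')
for m,n in((dark,'handle'),(bl,'blade')):
    c=np.argwhere(m).mean(0); print(n,ray(s,c[1],c[0],.016 if n=='handle' else .013).round(4))
E
python3 m.py
```

```text
bench z -0.0005667374768723032
lid 3848 [560.9 -40.9] [162.9 198.5] 0.9 zmed 0.0975
tongue 476 [556.9  60.8] [60.2 44.5] 89.2 zmed 0.098
ledge 176 [557.   91.6] [56.  33.9] 0.6 zmed 0.0854
knob 45 [526.8  -9.5] [128.   30.2] 12.8 zmed 0.1365
[0.56589648 0.00478525 0.22220762]
trayrim 569 [ 472.1 -232. ] [160.2 446.3] 4.9 zmed 0.0245
carton 2557 [ 635.  -171.6] [146.1 453.3] 29.1 zmed 0.0745
bottle 622 [618.5  46.2] [327.4  64.9] 8.1 zmed 0.1063
mat 6530 [438.6 230.1] [292.8 479.7] 2.3 zmed 0.0025
handle 241 [454.  261.7] [104.8  16.5] 19.2 zmed 0.0182
blade 210 [495.4 174.6] [368.1  63.1] 69.7 zmed 0.0119
handle [0.4537 0.2611 0.016 ]
blade [0.5395 0.2926 0.013 ]
```

```bash
python3 - <<'E'
from h import *
s=dict(np.load('t0.npz'));P=pts(s);z=P[...,2]
# long lid edges: extreme rows at lid height per column
E=[]
for c in range(295,345,6):
    r=[v for v in range(190,270) if .09<z[v,c]<.103]
    E.append((P[r[0],c,:2],P[r[-1],c,:2]))
E=np.array(E)
for k in(0,1):
    p=np.polyfit(E[:,k,1],E[:,k,0],1);print('edge x=',p.round(4))
E
```

```text
edge x= [-0.0206  0.6164]
edge x= [-0.0201  0.5028]
```

```bash
sed -i 's/^    q=P\[m\]\[:,:2\]/    m=m\&(z>-.01)\&(z<.2); q=P[m][:,:2]/; s/^print(.bench/print("bench/; s/bench z.,/bench z",/' m.py; sed -i '/^z=P/d; s/^v,u=np/z=P[...,2];v,u=np/' m.py; cat >> m.py <<'E'
K=box(275,300,190,230)&(z>.118)&(z<.2); print('knobmean',P[K].mean(0))
c=231
print('row231 z',[(int(k),round(float(P[c,k,1]),4),round(float(z[c,k]),3)) for k in list(range(245,268,1))+list(range(346,357))])
for n,m in(('handle',dark),('blade',bl)):
    q=np.argwhere(m)[:,::-1].astype(np.float32); print(n,cv2.minAreaRect(q), cv2.fitLine(q,cv2.DIST_L2,0,.01,.01).ravel())
q=np.argwhere(dark|bl)[:,::-1]; d=q@np.array([.25,.97]); a,b=q[d.argmin()],q[d.argmax()]; print('ends',a,b,ray(s,*a,.011),ray(s,*b,.011))
E
python3 m.py
```

```text
bench z -0.0005667374768723032
lid 3848 [560.9 -40.9] [162.9 198.5] 0.9 zmed 0.0975
tongue 476 [556.9  60.8] [60.2 44.5] 89.2 zmed 0.098
ledge 176 [557.   91.6] [56.  33.9] 0.6 zmed 0.0854
knob 41 [572.   -1.5] [43.5 12.6] 56.2 zmed 0.1364
[0.56589648 0.00478525 0.22220762]
trayrim 534 [ 482.  -348.6] [160.6 211.6] 5.2 zmed 0.0243
carton 2532 [ 698.5 -286.2] [ 90.9 171.1] 6.5 zmed 0.0745
bottle 615 [749.6  64.9] [61.2 65.1] 11.3 zmed 0.1061
mat 6503 [434.7 332. ] [292.8 275.5] 2.1 zmed 0.0025
handle 241 [454.  261.7] [104.8  16.5] 19.2 zmed 0.0182
blade 207 [549.8 299.9] [98.1 29.5] 31.4 zmed 0.0119
handle [0.4537 0.2611 0.016 ]
blade [0.5395 0.2926 0.013 ]
knobmean [0.57612903 0.0061293  0.13311088]
row231 z [(245, 0.1261, 0.002), (246, 0.1238, -0.0), (247, 0.121, 0.001), (248, 0.1184, 0.001), (249, 0.1063, 0.087), (250, 0.1037, 0.089), (251, 0.1018, 0.084), (252, 0.0993, 0.085), (253, 0.0966, 0.086), (254, 0.093, 0.099), (255, 0.0906, 0.099), (256, 0.0887, 0.094), (257, 0.0856, 0.101), (258, 0.083, 0.103), (259, 0.0812, 0.097), (260, 0.0786, 0.099), (261, 0.0762, 0.1), (262, 0.0738, 0.1), (263, 0.0715, 0.098), (264, 0.0691, 0.099), (265, 0.0668, 0.097), (266, 0.0644, 0.097), (267, 0.062, 0.097), (346, -0.1266, 0.098), (347, -0.1289, 0.1), (348, -0.1313, 0.099), (349, -0.1338, 0.098), (350, -0.1363, 0.097), (351, -0.1383, 0.1), (352, -0.1536, -0.002), (353, -0.156, 0.0), (354, -0.1583, 0.002), (355, -0.1619, -0.005), (356, -0.1643, -0.004)]
handle ((191.39999389648438, 274.70001220703125), (40.79337692260742, 6.640783309936523), 71.56504821777344) [  0.3084378    0.95124453 191.4025     274.7469    ]
blade ((178.35467529296875, 237.97752380371094), (35.47058868408203, 11.352941513061523), 61.927513122558594) [  0.33094868   0.94364876 180.30476    241.38095   ]
ends [165 225] [195 295] [0.58272232 0.3343502  0.011     ] [0.40236627 0.25199362 0.011     ]
```

```bash
cat >> h.py <<'E'
def rot(yaw,tilt=0):  # tool down, tool y at yaw (deg); tilt (deg) about tool y
    a=np.radians(yaw); y=np.array([np.cos(a),np.sin(a),0]); z=np.array([0,0,-1.])
    return R.from_matrix(np.stack([np.cross(y,z),y,z],1))*R.from_euler('y',tilt,degrees=True)
def plan(p,yaw,tilt=0,p0=None,r0=None):
    st=status.sense(); p0=st['tcp_pos'] if p0 is None else np.array(p0); r0=R.from_quat(st['tool_rot']) if r0 is None else r0
    p=np.array(p); r1=rot(yaw,tilt); 
    for n in range(1,9):
        rv=(r0.inv()*r1).as_rotvec()/n; ok=True; pc,rc=p0,r0; out=[]
        for k in range(n):
            s=rc.inv().apply((p-p0)/n)/.1; t=rv/(np.pi/4); out.append(np.r_[t,s].round(3).tolist())
            ok&=max(abs(np.r_[t,s]))<=1; rc=rc*R.from_rotvec(rv)
        if ok: break
    for o in out: print(o)
    return p,r1
def S():
    s=status.sense(); m=R.from_quat(s['tool_rot']).as_matrix(); print('t',round(s['t'],2),'tcp',s['tcp_pos'].round(4),'yaw',np.degrees(np.arctan2(m[1,1],m[0,1])).round(1),'z',m[:,2].round(3),'F',s['force'].round(1),'gap',round(s['finger_gap'],3),'q',s['q'].round(2))
E
python3 - <<'E'
from h import *
s=dict(np.load('t0.npz'));print(ray(s,288,217,.138))
plan([.54,0.01,.25],-80)
E
```

```text
[0.58477062 0.01063348 0.138     ]
[-0.0, 0.0, 0.43, -0.648, -0.59, 0.004]
[-0.0, 0.0, 0.43, -0.807, -0.342, 0.004]
[-0.0, 0.0, 0.43, -0.874, -0.056, 0.003]
[-0.0, 0.0, 0.43, -0.844, 0.237, 0.003]
[-0.0, 0.0, 0.43, -0.718, 0.503, 0.003]
[-0.0, 0.0, 0.43, -0.511, 0.712, 0.003]
[-0.0, 0.0, 0.43, -0.246, 0.841, 0.003]
[-0.0, 0.0, 0.43, 0.046, 0.875, 0.003]
```

>>> {"fn": "move_arm", "kwargs": {"plan": [[[0, 0, 0.05, -0.08, -0.07, 0, 0], [0, 0, 0.1, -0.16, -0.15, 0, 0], [0, 0, 0.16, -0.24, -0.22, 0, 0], [0, 0, 0.21, -0.32, -0.3, 0, 0], [0, 0, 0.27, -0.4, -0.37, 0, 0], [0, 0, 0.32, -0.49, -0.44, 0, 0], [0, 0, 0.38, -0.57, -0.52, 0, 0], [0, 0, 0.43, -0.65, -0.59, 0, 0]]]}}

```text
t: 1.1
tcp_pos: [0.2128, 0.5279, 0.2533]
tool_rot: [0.299, 0.954, -0.0, 0.0]
force: [0.4, -0.8, -0.3]
finger_gap: 1.001
```

>>> {"fn": "move_arm", "kwargs": {"plan": [[[0, 0, 0.05, -0.1, -0.04, 0, 0], [0, 0, 0.1, -0.2, -0.08, 0, 0], [0, 0, 0.16, -0.3, -0.13, 0, 0], [0, 0, 0.21, -0.4, -0.17, 0, 0], [0, 0, 0.27, -0.5, -0.21, 0, 0], [0, 0, 0.32, -0.6, -0.26, 0, 0], [0, 0, 0.38, -0.7, -0.3, 0, 0], [0, 0, 0.43, -0.81, -0.34, 0, 0]]]}}

```text
t: 2.1
tcp_pos: [0.26, 0.454, 0.2534]
tool_rot: [0.455, 0.89, 0.0, 0.0]
force: [1.0, -0.7, -0.1]
finger_gap: 1.0
```

>>> {"fn": "move_arm", "kwargs": {"plan": [[[0, 0, 0.05, -0.11, 0, 0, 0], [0, 0, 0.1, -0.22, -0.01, 0, 0], [0, 0, 0.16, -0.33, -0.02, 0, 0], [0, 0, 0.21, -0.44, -0.03, 0, 0], [0, 0, 0.27, -0.55, -0.04, 0, 0], [0, 0, 0.32, -0.66, -0.05, 0, 0], [0, 0, 0.38, -0.77, -0.05, 0, 0], [0, 0, 0.43, -0.87, -0.06, 0, 0]]]}}

```text
t: 3.1
tcp_pos: [0.3064, 0.3801, 0.2533]
tool_rot: [0.599, 0.801, 0.0, 0.0]
force: [0.2, -0.4, 0.0]
finger_gap: 0.998
```

>>> {"fn": "move_arm", "kwargs": {"plan": [[[0, 0, 0.05, -0.1, 0.03, 0, 0], [0, 0, 0.1, -0.21, 0.06, 0, 0], [0, 0, 0.16, -0.32, 0.09, 0, 0], [0, 0, 0.21, -0.42, 0.12, 0, 0], [0, 0, 0.27, -0.53, 0.15, 0, 0], [0, 0, 0.32, -0.64, 0.18, 0, 0], [0, 0, 0.38, -0.74, 0.21, 0, 0], [0, 0, 0.43, -0.84, 0.24, 0, 0]]]}}

```text
t: 4.1
tcp_pos: [0.3533, 0.3064, 0.2533]
tool_rot: [0.725, 0.689, 0.0, 0.0]
force: [-0.1, 1.0, -0.4]
finger_gap: 0.998
```

>>> {"fn": "move_arm", "kwargs": {"plan": [[[0, 0, 0.05, -0.09, 0.06, 0, 0], [0, 0, 0.1, -0.18, 0.12, 0, 0], [0, 0, 0.16, -0.27, 0.19, 0, 0], [0, 0, 0.21, -0.36, 0.25, 0, 0], [0, 0, 0.27, -0.45, 0.31, 0, 0], [0, 0, 0.32, -0.54, 0.37, 0, 0], [0, 0, 0.38, -0.63, 0.44, 0, 0], [0, 0, 0.43, -0.72, 0.5, 0, 0]]]}}

```text
t: 5.1
tcp_pos: [0.3999, 0.232, 0.2533]
tool_rot: [0.83, 0.557, 0.0, 0.0]
force: [-0.1, 0.2, -1.1]
finger_gap: 1.003
```

>>> {"fn": "move_arm", "kwargs": {"plan": [[[0, 0, 0.05, -0.06, 0.09, 0, 0], [0, 0, 0.1, -0.13, 0.18, 0, 0], [0, 0, 0.16, -0.19, 0.27, 0, 0], [0, 0, 0.21, -0.26, 0.36, 0, 0], [0, 0, 0.27, -0.32, 0.45, 0, 0], [0, 0, 0.32, -0.38, 0.53, 0, 0], [0, 0, 0.38, -0.45, 0.62, 0, 0], [0, 0, 0.43, -0.51, 0.71, 0, 0]]]}}

```text
t: 6.1
tcp_pos: [0.4464, 0.1581, 0.2533]
tool_rot: [0.912, 0.41, 0.0, 0.0]
force: [0.0, 0.4, -0.6]
finger_gap: 0.995
```

>>> {"fn": "move_arm", "kwargs": {"plan": [[[0, 0, 0.05, -0.03, 0.1, 0, 0], [0, 0, 0.1, -0.06, 0.21, 0, 0], [0, 0, 0.16, -0.09, 0.31, 0, 0], [0, 0, 0.21, -0.12, 0.42, 0, 0], [0, 0, 0.27, -0.15, 0.52, 0, 0], [0, 0, 0.32, -0.18, 0.63, 0, 0], [0, 0, 0.38, -0.21, 0.74, 0, 0], [0, 0, 0.43, -0.25, 0.84, 0, 0]]]}}

```text
t: 7.1
tcp_pos: [0.4929, 0.0837, 0.2533]
tool_rot: [0.968, 0.251, 0.0, 0.0]
force: [0.1, -0.9, -0.2]
finger_gap: 0.997
```

>>> {"fn": "move_arm", "kwargs": {"plan": [[[0, 0, 0.05, 0, 0.11, 0, 0.5], [0, 0, 0.1, 0.01, 0.22, 0, 0.5], [0, 0, 0.16, 0.02, 0.33, 0, 0.5], [0, 0, 0.21, 0.02, 0.44, 0, 0.5], [0, 0, 0.27, 0.03, 0.55, 0, 0.5], [0, 0, 0.32, 0.03, 0.66, 0, 0.5], [0, 0, 0.38, 0.04, 0.77, 0, 0.5], [0, 0, 0.43, 0.05, 0.87, 0, 0.5]]], "force": 20}}

```text
t: 8.1
tcp_pos: [0.5397, 0.0102, 0.2533]
tool_rot: [0.996, 0.084, 0.0, -0.0]
force: [0.3, 0.3, -1.3]
finger_gap: 0.499
```

```bash
python3 - <<'E'
from h import *
S(); w=shot('wrist','w1.png'); np.savez('w1.npz',**w); print(w['T'].round(3).tolist(),w['mtx'].round(0).tolist())
E
```

```text
t 8.1 tcp [0.5397 0.0102 0.2533] yaw -80.3 z [ 0.  0. -1.] F [ 0.3  0.3 -1.3] gap 0.499 q [-0.19  0.41  1.65  0.    1.08  1.21]
[[0.169, 0.942, 0.289, 0.614], [-0.986, 0.161, 0.049, 0.023], [-0.001, -0.293, 0.956, 0.374], [0.0, 0.0, 0.0, 1.0]] [[292.0, 0.0, 275.0], [0.0, 292.0, 210.0], [0.0, 0.0, 1.0]]
```

View pics/w1.png

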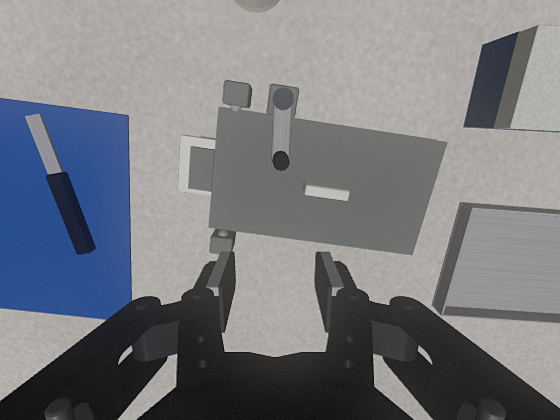

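The wrist view shows the knob top at (281,160), the hinge at (284,97), the lid tab at (327,192), the bar handle at (72,213) and the tongue at (200,168). I'll measure the knob and hinge.

```bash
python3 - <<'E'
from h import *
s=dict(np.load('w1.npz')); im=s['img'].astype(int)
m=(im.max(-1)<45).astype(np.uint8); m[:, :260]=0; m[:,300:]=0; m[:145]=0;m[180:]=0
c=cv2.moments(m,True); u,v=c['m10']/c['m00'],c['m01']/c['m00']; ys,xs=np.nonzero(m); print(u,v,xs.min(),xs.max(),ys.min(),ys.max())
k=ray(s,u,v-1,.138); h=ray(s,283.5,97,.108); print(k,h,np.hypot(*(k-h)[:2]))
P=pts(s); print(P[int(v),int(u)])
g=(im[...,0]>30)
lid=(P[...,2]>.092)&(P[...,2]<.103)
q=P[lid][:,:2]; print(cv2.minAreaRect((q*1000).astype(np.float32)))
tab=(P[...,2]>.118)&(P[...,2]<.13); tab[:, :298]=0; tab[:,360:]=0; tab[230:]=0; print('tab',cv2.minAreaRect((P[tab][:,:2]*1000).astype(np.float32)),P[tab].mean(0))
E
```

```text
280.97222222222223 155.25 274 288 151 165
[0.58908229 0.01352339 0.138     ] [0.6338082  0.01867927 0.108     ] 0.04502211227702597
[0.58842374 0.01420513 0.13852796]
((565.6019287109375, -21.895538330078125), (160.12184143066406, 235.26144409179688), 2.09316349029541)
tab ((561.5281372070312, -32.52906036376953), (10.388229370117188, 40.12298583984375), 1.3603006601333618) [ 0.56220141 -0.03182846  0.12367787]
```

```bash
python3 - <<'E'
from h import *
plan([.583,.0137,.184],-85)
E
```

```text
[0.001, -0.002, 0.103, 0.423, 0.026, 0.695]
```

>>> {"fn": "move_arm", "kwargs": {"plan": [[[0, 0, 0.02, 0.2, 0.01, 0.1, 0.65], [0, 0, 0.05, 0.42, 0.03, 0.2, 0.65], [0, 0, 0.1, 0.42, 0.03, 0.4, 0.65], [0, 0, 0.1, 0.42, 0.03, 0.6, 0.65], [0, 0, 0.1, 0.42, 0.03, 0.7, 0.65], [0, 0, 0.1, 0.42, 0.03, 0.7, 0.65], [0, 0, 0.1, 0.42, 0.03, 0.7, 0.65], [0, 0, 0.1, 0.42, 0.03, 0.7, 0.65]]], "force": 20}}

```text
t: 9.15
tcp_pos: [0.5817, 0.015, 0.1842]
tool_rot: [0.999, 0.047, 0.001, 0.0]
force: [0.3, -0.5, 0.5]
finger_gap: 0.347
```

>>> {"fn": "move_arm", "kwargs": {"plan": [[[0, 0, 0, 0, 0, 0.12, 0.65], [0, 0, 0, 0, 0, 0.25, 0.65], [0, 0, 0, 0, 0, 0.38, 0.65], [0, 0, 0, 0, 0, 0.5, 0.65], [0, 0, 0, 0, 0, 0.5, 1], [0, 0, 0, 0, 0, 0.5, 1], [0, 0, 0, 0, 0, 0.5, 1], [0, 0, 0, 0, 0, 0.5, 1]]]}}

```text
t: 10.15
tcp_pos: [0.58, 0.015, 0.1319]
tool_rot: [0.999, 0.047, -0.002, -0.0]
force: [0.8, -1.9, -17.4]
finger_gap: 0.148
```

```bash
python3 -c "
from h import *
S()"
```

```text
t 10.15 tcp [0.58   0.015  0.1319] yaw -84.6 z [-0.003  0.    -1.   ] F [  0.8  -1.9 -17.4] gap 0.148 q [-0.17  0.63  1.65 -0.    0.86  1.31]
```

>>> {"fn": "move_arm", "kwargs": {"plan": [[[0, 0, -0.12, 0, 0.05, 0, 1], [0, 0, -0.24, 0.01, 0.095, 0, 1], [0, 0, -0.37, 0.02, 0.14, 0, 1], [0, 0, -0.49, 0.035, 0.19, 0, 1], [0, 0, -0.61, 0.055, 0.23, 0, 1], [0, 0, -0.73, 0.08, 0.27, 0, 1], [0, 0, -0.86, 0.11, 0.31, 0, 1], [0, 0, -0.98, 0.14, 0.347, 0, 1]]]}}

```text
t: 11.15
tcp_pos: [0.596, -0.0186, 0.132]
tool_rot: [0.908, 0.42, -0.003, -0.001]
force: [-2.6, -2.6, -14.4]
finger_gap: 0.153
```

>>> {"fn": "move_arm", "kwargs": {"plan": [[[0, 0, -0.12, 0, 0.05, 0, 1], [0, 0, -0.24, 0.01, 0.095, 0, 1], [0, 0, -0.37, 0.02, 0.14, 0, 1], [0, 0, -0.49, 0.035, 0.19, 0, 1], [0, 0, -0.61, 0.055, 0.23, 0, 1], [0, 0, -0.73, 0.08, 0.27, 0, 1], [0, 0, -0.86, 0.11, 0.31, 0, 1], [0, 0, -0.98, 0.14, 0.347, 0, 1]]]}}

```text
t: 12.15
tcp_pos: [0.633, -0.0332, 0.1321]
tool_rot: [0.683, 0.73, -0.003, 0.001]
force: [-0.6, -9.3, -15.5]
finger_gap: 0.151
```

```bash
python3 - <<'E'
from h import *
S(); s=shot('top'); cv2.imwrite('pics/top2.png',cv2.resize(s['img'][160:300,200:400,::-1],None,fx=4,fy=4))
E
```

```text
t 12.15 tcp [ 0.633  -0.0332  0.1321] yaw 3.8 z [-0.002 -0.005 -1.   ] F [ -0.6  -9.3 -15.5] gap 0.151 q [-0.23  0.69  1.51 -0.01  0.95 -0.29]
```

View pics/top2.png

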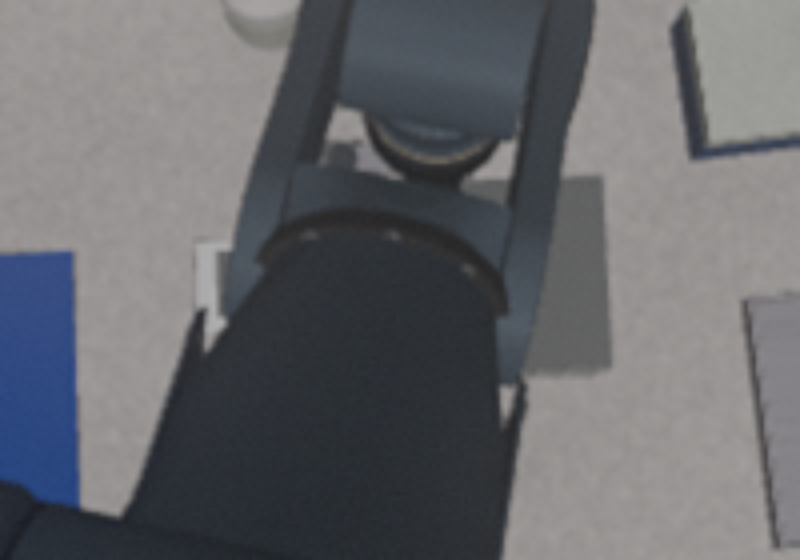

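The arm hides the latch in this view, but the TCP is already at the open end of the arc. I'll push gently against the stop, then release and lift.

>>> {"fn": "move_arm", "kwargs": {"plan": [[[0, 0, 0, 0, 0.03, 0, 1], [0, 0, 0, 0, 0.06, 0, 1], [0, 0, 0, 0, 0.08, 0, 1], [0, 0, 0, 0, 0.08, 0, 1], [0, 0, 0, 0, 0.08, 0, 1], [0, 0, 0, 0, 0.08, 0, 1], [0, 0, 0, 0, 0.08, 0, 1], [0, 0, 0, 0, 0.08, 0, 1]]]}}

```text
t: 13.2
tcp_pos: [0.6343, -0.0331, 0.1319]
tool_rot: [0.684, 0.73, -0.008, -0.005]
force: [-14.4, -12.5, -7.0]
finger_gap: 0.154
```

>>> {"fn": "move_arm", "kwargs": {"plan": [[[0, 0, 0, 0, 0, 0, 0.65], [0, 0, 0, 0, 0, 0, 0.65], [0, 0, 0, 0, 0, 0, 0.65], [0, 0, 0, 0, 0, 0, 0.65], [0, 0, 0, 0, 0, -0.2, 0.65], [0, 0, 0, 0, 0, -0.5, 0.65], [0, 0, 0, 0, 0, -0.8, 0.65], [0, 0, 0, 0, 0, -1, 0.65]]]}}

```text
t: 14.2
tcp_pos: [0.6444, -0.0289, 0.237]
tool_rot: [0.685, 0.729, 0.003, 0.003]
force: [-0.3, -0.1, -0.0]
finger_gap: 0.346
```

```bash
python3 - <<'E'
from h import *
S()
plan([.454,.261,.23],108)
E
```

```text
t 14.2 tcp [ 0.6444 -0.0289  0.237 ] yaw 3.6 z [ 0.008 -0.    -1.   ] F [-0.3 -0.1 -0. ] gap 0.346 q [-0.22  0.57  1.4   0.    1.16 -0.28]
[0.002, 0.003, -0.58, 0.753, -0.43, 0.013]
[0.002, 0.003, -0.58, 0.865, -0.055, 0.015]
[0.002, 0.003, -0.58, 0.801, 0.332, 0.017]
[0.002, 0.003, -0.58, 0.573, 0.65, 0.018]
```

>>> {"fn": "move_arm", "kwargs": {"plan": [[[0, 0, -0.07, 0.09, -0.05, 0, 0.5], [0, 0, -0.15, 0.19, -0.11, 0, 0.5], [0, 0, -0.22, 0.28, -0.16, 0, 0.5], [0, 0, -0.29, 0.38, -0.22, 0, 0.5], [0, 0, -0.36, 0.47, -0.27, 0, 0.5], [0, 0, -0.44, 0.56, -0.32, 0, 0.5], [0, 0, -0.51, 0.66, -0.38, 0, 0.5], [0, 0, -0.58, 0.75, -0.43, 0, 0.5]]]}}

```text
t: 15.2
tcp_pos: [0.596, 0.0439, 0.2352]
tool_rot: [0.502, 0.865, 0.002, 0.002]
force: [-0.4, -0.0, -0.1]
finger_gap: 0.498
```

>>> {"fn": "move_arm", "kwargs": {"plan": [[[0, 0, -0.07, 0.11, -0.01, 0, 0.5], [0, 0, -0.15, 0.22, -0.01, 0, 0.5], [0, 0, -0.22, 0.32, -0.02, 0, 0.5], [0, 0, -0.29, 0.43, -0.03, 0, 0.5], [0, 0, -0.36, 0.54, -0.03, 0, 0.5], [0, 0, -0.44, 0.65, -0.04, 0, 0.5], [0, 0, -0.51, 0.76, -0.05, 0, 0.5], [0, 0, -0.58, 0.87, -0.06, 0, 0.5]]]}}

```text
t: 16.2
tcp_pos: [0.5477, 0.1167, 0.2351]
tool_rot: [0.293, 0.956, 0.002, 0.003]
force: [0.2, -0.3, 0.2]
finger_gap: 0.5
```

>>> {"fn": "move_arm", "kwargs": {"plan": [[[0, 0, -0.07, 0.1, 0.04, 0, 0.5], [0, 0, -0.15, 0.2, 0.08, 0, 0.5], [0, 0, -0.22, 0.3, 0.12, 0, 0.5], [0, 0, -0.29, 0.4, 0.16, 0, 0.5], [0, 0, -0.36, 0.5, 0.21, 0, 0.5], [0, 0, -0.44, 0.6, 0.25, 0, 0.5], [0, 0, -0.51, 0.7, 0.29, 0, 0.5], [0, 0, -0.58, 0.8, 0.33, 0, 0.5]]]}}

```text
t: 17.2
tcp_pos: [0.4984, 0.1884, 0.2337]
tool_rot: [0.069, 0.998, 0.0, 0.001]
force: [-0.5, 1.1, -0.0]
finger_gap: 0.498
```

>>> {"fn": "move_arm", "kwargs": {"plan": [[[0, 0, -0.07, 0.07, 0.08, 0, 0.5], [0, 0, -0.15, 0.14, 0.16, 0, 0.5], [0, 0, -0.22, 0.21, 0.24, 0, 0.5], [0, 0, -0.29, 0.28, 0.32, 0, 0.5], [0, 0, -0.36, 0.36, 0.41, 0, 0.5], [0, 0, -0.44, 0.43, 0.49, 0, 0.5], [0, 0, -0.51, 0.5, 0.57, 0, 0.5], [0, 0, -0.58, 0.57, 0.65, 0, 0.5]]]}}

```text
t: 18.2
tcp_pos: [0.4507, 0.2606, 0.2333]
tool_rot: [-0.158, 0.987, -0.0, 0.0]
force: [0.4, -0.8, 0.9]
finger_gap: 0.502
```

```bash
python3 - <<'E'
from h import *
S(); w=shot('wrist','w2.png'); np.savez('w2.npz',**w)
t=shot('side'); np.savez('s2.npz',**t); cv2.imwrite('pics/s2.png',cv2.resize(t['img'][130:290,180:360,::-1],None,fx=4,fy=3.6))
E
```

```text
t 18.2 tcp [0.4507 0.2606 0.2333] yaw 108.2 z [ 0.  0. -1.] F [ 0.4 -0.8  0.9] gap 0.502 q [ 0.31  0.41  1.71 -0.    1.01 -1.58]
```

View pics/w2.png

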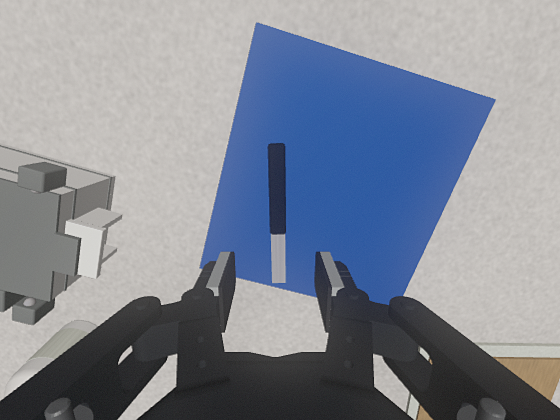

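View pics/s2.png

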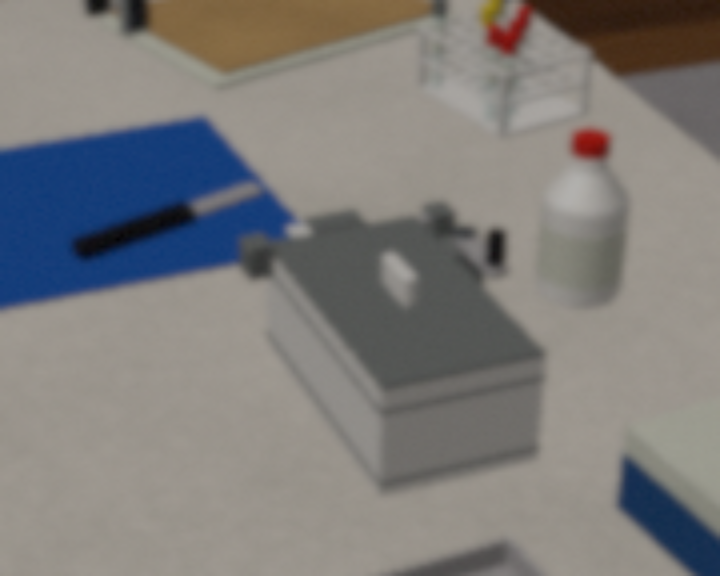

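Wrist view: the bar handle runs from (276,144) to (278,234), with the tip at (279,282). In the side crop the knob, at (496,235), lies beyond the +x wall. I'll check the latch angle and the bar numerically.

```bash
python3 - <<'E'
from h import *
s=dict(np.load('s2.npz')); im=s['img'].astype(int)
m=(im.max(-1)<50).astype(np.uint8); m[:, :298]=0; m[:,312:]=0; m[:185]=0;m[206:]=0
ys,xs=np.nonzero(m); print('knob px',xs.min(),xs.max(),ys.min(),ys.max(), ray(s,xs.mean(),ys.mean(),.123))
P=pts(s); print(np.median(P[m>0],0))
w=dict(np.load('w2.npz')); im=w['img'].astype(int); 
m=(im.max(-1)<60).astype(np.uint8); m[:, :255]=0; m[:,300:]=0; m[:135]=0;m[240:]=0
q=np.argwhere(m>0)[:,::-1].astype(np.float32); r=cv2.minAreaRect(q); print(r)
c=ray(w,*r[0],.019); print('handle',c)
im=w['img'].astype(int); b=((im.min(-1)>110)).astype(np.uint8); b[:, :265]=0; b[:,292:]=0; b[:225]=0; b[290:]=0
q=np.argwhere(b>0)[:,::-1].astype(np.float32); r=cv2.minAreaRect(q); print(r); bl=ray(w,*r[0],.013)
d=bl-c; print('blade',bl,'len',np.hypot(*d[:2]),'ang',np.degrees(np.arctan2(d[1],d[0])))
plan([*c[:2],.115],np.degrees(np.arctan2(d[1],d[0]))+90)
E
```

```text
knob px 302 304 195 202 [ 0.63332013 -0.02975329  0.123     ]
[ 0.63018842 -0.03480313  0.12550311]
((277.16351318359375, 188.0792236328125), (88.00562286376953, 14.723849296569824), 89.28384399414062)
handle [0.45056336 0.26367187 0.019     ]
((275.0, 261.5), (55.0, 20.0), 90.0)
blade [0.54481929 0.29198375 0.013     ] len 0.09841617975702777 ang 16.718816437467826
[0.0, -0.0, 0.015, -0.006, 0.013, 0.591]
[0.0, -0.0, 0.015, -0.006, 0.013, 0.591]
```

>>> {"fn": "move_arm", "kwargs": {"plan": [[[0, 0, 0.02, -0.01, 0.03, 0.15, 0.5], [0, 0, 0.02, -0.01, 0.03, 0.35, 0.5], [0, 0, 0.02, -0.01, 0.03, 0.55, 0.5], [0, 0, 0.02, -0.01, 0.03, 0.75, 0.5], [0, 0, 0.02, -0.01, 0.03, 0.9, 0.5], [0, 0, 0.02, -0.01, 0.03, 1, 0.5], [0, 0, 0.02, -0.01, 0.03, 1, 0.5], [0, 0, 0.02, -0.01, 0.03, 1, 0.5]]]}}

```text
t: 19.3
tcp_pos: [0.4516, 0.2633, 0.1337]
tool_rot: [-0.148, 0.989, 0.0, 0.001]
force: [0.6, -2.0, -0.1]
finger_gap: 0.499
```

>>> {"fn": "move_arm", "kwargs": {"plan": [[[0, 0, 0, 0, 0, 0.15, 0.5], [0, 0, 0, 0, 0, 0.3, 0.5], [0, 0, 0, 0, 0, 0.45, 0.5], [0, 0, 0, 0, 0, 0.6, 0.5], [0, 0, 0, 0, 0, 0.75, 0.5], [0, 0, 0, 0, 0, 0.88, 0.5], [0, 0, 0, 0, 0, 0.95, 0.5], [0, 0, 0, 0, 0, 1, 0.5]]]}}

```text
t: 20.3
tcp_pos: [0.4512, 0.2631, 0.0329]
tool_rot: [-0.148, 0.989, -0.0, -0.0]
force: [0.0, -0.5, 0.1]
finger_gap: 0.5
```

```bash
python3 - <<'E'
from h import *
S(); w=shot('wrist'); im=w['img'].astype(int); P=pts(w)
np.savez('w3.npz',**w)
E
```

```text
t 20.3 tcp [0.4512 0.2631 0.0329] yaw 107.1 z [-0. -0. -1.] F [ 0.  -0.5  0.1] gap 0.5 q [ 0.31  0.76  1.84 -0.    0.55 -1.55]
```

Go 5 mm further down, close at 70 N, then lift 100 mm.

>>> {"fn": "move_arm", "kwargs": {"plan": [[[0, 0, 0, 0, 0, 0.03, 0.5], [0, 0, 0, 0, 0, 0.05, 0.5], [0, 0, 0, 0, 0, 0.05, 1], [0, 0, 0, 0, 0, 0.05, 1], [0, 0, 0, 0, 0, 0.05, 1], [0, 0, 0, 0, 0, 0.05, 1], [0, 0, 0, 0, 0, 0.05, 1], [0, 0, 0, 0, 0, 0.05, 1]]], "force": 70}}

```text
t: 21.35
tcp_pos: [0.4514, 0.2633, 0.0288]
tool_rot: [-0.148, 0.989, 0.0, 0.0]
force: [-0.8, 0.2, 4.8]
finger_gap: 0.212
```

>>> {"fn": "move_arm", "kwargs": {"plan": [[[0, 0, 0, 0, 0, -0.1, 1], [0, 0, 0, 0, 0, -0.25, 1], [0, 0, 0, 0, 0, -0.4, 1], [0, 0, 0, 0, 0, -0.55, 1], [0, 0, 0, 0, 0, -0.7, 1], [0, 0, 0, 0, 0, -0.85, 1], [0, 0, 0, 0, 0, -0.95, 1], [0, 0, 0, 0, 0, -0.95, 1]]]}}

```text
t: 22.35
tcp_pos: [0.4516, 0.2633, 0.1242]
tool_rot: [-0.148, 0.989, 0.0, 0.001]
force: [0.4, -0.1, -2.2]
finger_gap: 0.215
```

```bash
python3 - <<'E'
from h import *
S(); w=shot('wrist','w4.png'); np.savez('w4.npz',**w)
E
```

```text
t 22.35 tcp [0.4516 0.2633 0.1242] yaw 107.1 z [ 0.002  0.001 -1.   ] F [ 0.4 -0.1 -2.2] gap 0.215 q [ 0.31  0.59  1.8  -0.    0.75 -1.55]
```

View pics/w4.png

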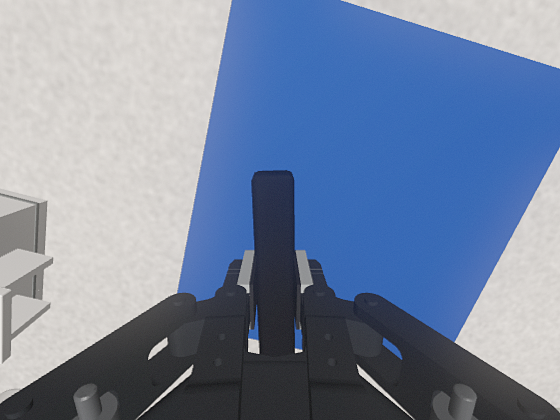

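The bar is held: the handle end shows at (273,172), between the pads. I'll measure the bar's pose in the tool frame from the handle-top depth.

```bash
python3 - <<'E'
from h import *
w=dict(np.load('w4.npz')); P=pts(w); st=status.sense()
L=R.from_quat(st['tool_rot']).inv().apply((P-st['tcp_pos']).reshape(-1,3)).reshape(P.shape)
q=L[180:248,258:288].reshape(-1,3); q=q[(abs(q[:,2])<.05)]
A=np.c_[q[:,0],q[:,1],np.ones(len(q))]; c=np.linalg.lstsq(A,q[:,2],rcond=None)[0]; print('top plane z=',c,len(q), q.min(0),q.max(0))
col=L[165:180,273]; print(col.round(4).tolist())
E=[]
for r in range(180,246,8):
    k=[u for u in range(235,310) if abs(L[r,u,2]-.009)<.012]; E.append((L[r,k[0]:k[-1]+1,0].mean(),L[r,[k[0],k[-1]],1].mean()))
E=np.array(E);print(np.polyfit(E[:,0],E[:,1],1))
E
```

```text
top plane z= [-0.00040624 -0.00427984  0.00886219] 2034 [ 0.0151894  -0.00826543  0.00680938] [0.0489647  0.00588513 0.01085523]
[[0.0391, -0.0014, 0.121], [0.0383, -0.0014, 0.1212], [0.0374, -0.0014, 0.1216], [0.037, -0.0014, 0.1186], [0.0359, -0.0014, 0.1202], [0.0351, -0.0014, 0.1204], [0.0512, -0.0009, 0.019], [0.0512, -0.0009, 0.016], [0.0512, -0.0009, 0.0135], [0.0513, -0.0009, 0.0104], [0.0508, -0.0009, 0.0103], [0.0503, -0.0009, 0.0109], [0.05, -0.0009, 0.0096], [0.0496, -0.0009, 0.0096], [0.0493, -0.0009, 0.0088]]
[-0.02418187 -0.00024067]
```

```bash
python3 - <<'E'
from h import *
p,r=plan([.5565,.285,.1076],0)
E
```

```text
[0.0, 0.0, 0.793, -0.357, -0.033, 0.053]
[0.0, 0.0, 0.793, -0.309, 0.181, 0.053]
[0.0, 0.0, 0.793, -0.146, 0.327, 0.053]
```

>>> {"fn": "move_arm", "kwargs": {"plan": [[[0, 0, 0.1, -0.04, 0, 0, 1], [0, 0, 0.2, -0.09, -0.01, 0, 1], [0, 0, 0.3, -0.13, -0.01, 0, 1], [0, 0, 0.4, -0.18, -0.02, 0, 1], [0, 0, 0.5, -0.22, -0.02, 0.02, 1], [0, 0, 0.6, -0.27, -0.02, 0.03, 1], [0, 0, 0.7, -0.31, -0.03, 0.04, 1], [0, 0, 0.79, -0.36, -0.03, 0.05, 1]]]}}

```text
t: 23.4
tcp_pos: [0.4859, 0.2706, 0.1173]
tool_rot: [0.162, 0.987, -0.001, -0.001]
force: [0.9, -0.6, -1.2]
finger_gap: 0.213
```

>>> {"fn": "move_arm", "kwargs": {"plan": [[[0, 0, 0.1, -0.04, 0.02, 0, 1], [0, 0, 0.2, -0.08, 0.05, 0, 1], [0, 0, 0.3, -0.12, 0.07, 0, 1], [0, 0, 0.4, -0.16, 0.09, 0, 1], [0, 0, 0.5, -0.19, 0.11, 0.02, 1], [0, 0, 0.6, -0.23, 0.14, 0.03, 1], [0, 0, 0.7, -0.27, 0.16, 0.04, 1], [0, 0, 0.79, -0.31, 0.18, 0.05, 1]]]}}

```text
t: 24.4
tcp_pos: [0.5211, 0.2779, 0.1122]
tool_rot: [0.455, 0.89, -0.001, -0.001]
force: [0.3, -1.0, -1.6]
finger_gap: 0.21
```

>>> {"fn": "move_arm", "kwargs": {"plan": [[[0, 0, 0.1, -0.02, 0.04, 0, 1], [0, 0, 0.2, -0.04, 0.08, 0, 1], [0, 0, 0.3, -0.05, 0.12, 0, 1], [0, 0, 0.4, -0.07, 0.16, 0, 1], [0, 0, 0.5, -0.09, 0.2, 0.02, 1], [0, 0, 0.6, -0.11, 0.25, 0.03, 1], [0, 0, 0.7, -0.13, 0.29, 0.04, 1], [0, 0, 0.79, -0.15, 0.33, 0.05, 1]]]}}

```text
t: 25.4
tcp_pos: [0.5565, 0.2851, 0.1071]
tool_rot: [0.705, 0.709, -0.001, -0.001]
force: [-0.4, 1.0, -1.2]
finger_gap: 0.205
```

```bash
python3 - <<'E'
from h import *
S(); s=shot('side'); np.savez('s5.npz',**s); cv2.imwrite('pics/s5.png',cv2.resize(s['img'][110:260,180:340,::-1],None,fx=5,fy=4))
t=shot('top'); np.savez('t5.npz',**t)
plan([.5565,.236,.1076],0)
E
```

```text
t 25.4 tcp [0.5565 0.2851 0.1071] yaw 0.3 z [-0.002 -0.001 -1.   ] F [-0.4  1.  -1.2] gap 0.205 q [0.29 0.71 1.54 0.   0.89 0.29]
[-0.002, 0.001, 0.009, -0.491, -0.008, -0.004]
```

View pics/s5.png

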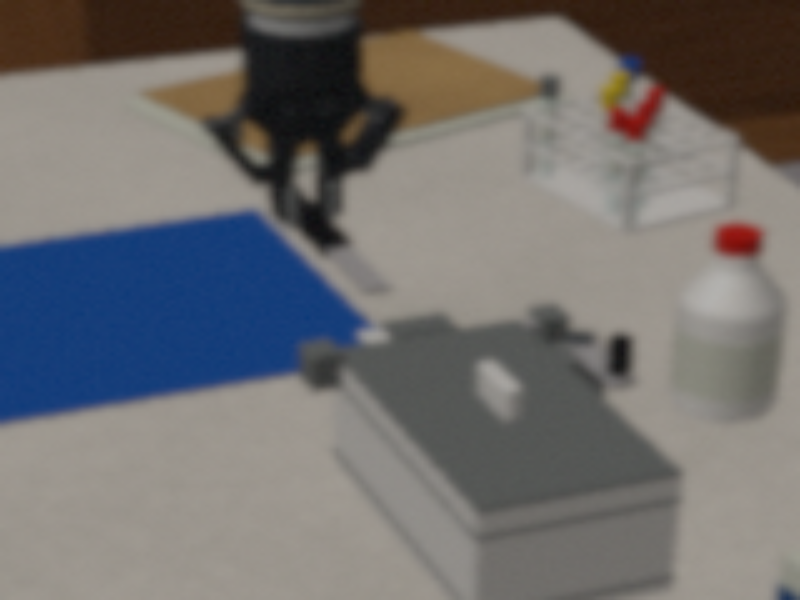

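The bar is now in front of the tongue, blade tip at about crop (380,288), aligned with the tongue. I'll check the tip against the ledge using top-view depth.

```bash
python3 - <<'E'
from h import *
t=dict(np.load('t5.npz')); P=pts(t); z=P[...,2]
m=(z>.07)&(z<.11)&(P[...,1]>.13)&(P[...,1]<.225)&(abs(P[...,0]-.56)<.03)
q=P[m]; print(m.sum(), 'tip y',np.sort(q[:,1])[:5], 'x',np.median(q[:,0]),'z',np.median(q[:,2]))
for a,b in((.15,.18),(.18,.215)):
    k=(q[:,1]>a)&(q[:,1]<b); print(a,q[k].mean(0))
l=(z>.075)&(z<.092)&(P[...,1]>.09)&(P[...,1]<.12)&(abs(P[...,0]-.56)<.04); print('ledge',P[l].max(0)[1],np.median(P[l],0))
tg=(z>.094)&(z<.105)&(P[...,1]>.08)&(P[...,1]<.1)&(abs(P[...,0]-.56)<.04); q=P[tg];print('tongue',q[:,1].max(),q[:,0].min(),q[:,0].max())
E
```

```text
217 tip y [0.15625762 0.15639686 0.15650612 0.15655662 0.15657811] x 0.5582272986924874 z 0.0905164122422275
0.15 [0.55868577 0.16712605 0.09035343]
0.18 [0.55758556 0.19803904 0.09066395]
ledge 0.10890086762822812 [0.55565119 0.10131161 0.08579755]
tongue 0.09352543941509334 0.5372638333466306 0.5764741859118908
```

>>> {"fn": "move_arm", "kwargs": {"plan": [[[0, 0, 0, 0, 0, -0.015, 1], [0, 0, 0, -0.08, 0, -0.015, 1], [0, 0, 0, -0.16, -0.01, -0.015, 1], [0, 0, 0, -0.24, -0.01, -0.015, 1], [0, 0, 0, -0.32, -0.01, -0.015, 1], [0, 0, 0, -0.4, -0.01, -0.015, 1], [0, 0, 0, -0.45, -0.01, -0.015, 1], [0, 0, 0, -0.5, -0.01, -0.015, 1]]]}}

```text
t: 26.5
tcp_pos: [0.5565, 0.235, 0.1099]
tool_rot: [0.705, 0.71, 0.0, 0.0]
force: [0.1, 0.7, -0.6]
finger_gap: 0.211
```

>>> {"fn": "move_arm", "kwargs": {"plan": [[[0, 0, 0, -0.05, 0, 0, 1], [0, 0, 0, -0.1, 0, 0, 1], [0, 0, 0, -0.15, 0, 0, 1], [0, 0, 0, -0.2, 0, 0, 1], [0, 0, 0, -0.24, 0, 0, 1], [0, 0, 0, -0.28, 0, 0, 1], [0, 0, 0, -0.31, 0, 0, 1], [0, 0, 0, -0.31, 0, 0, 1]]]}}

```text
t: 27.5
tcp_pos: [0.5567, 0.2041, 0.1098]
tool_rot: [0.705, 0.709, -0.0, -0.0]
force: [-0.6, -0.6, -0.9]
finger_gap: 0.213
```

```bash
python3 - <<'E'
from h import *
S(); 
Fx,Fz=-.095,.0189
for a in range(4,33,4):
    r=np.radians(a);c,s=np.cos(r),np.sin(r); print(a,'turn_y',round(-a/45,3),'x',round((Fx*(1-c)+Fz*s)*10,3),'z',round((Fz*(1-c)-Fx*s)*10,3))
E
```

```text
t 27.5 tcp [0.5567 0.2041 0.1098] yaw 0.4 z [-0.  0. -1.] F [-0.6 -0.6 -0.9] gap 0.213 q [0.16 0.68 1.63 0.   0.83 0.16]
4 turn_y -0.089 x 0.011 z 0.067
8 turn_y -0.178 x 0.017 z 0.134
12 turn_y -0.267 x 0.019 z 0.202
16 turn_y -0.356 x 0.015 z 0.269
20 turn_y -0.444 x 0.007 z 0.336
24 turn_y -0.533 x -0.005 z 0.403
28 turn_y -0.622 x -0.022 z 0.468
32 turn_y -0.711 x -0.044 z 0.532
```

>>> {"fn": "move_arm", "kwargs": {"plan": [[[0, 0, 0, 0, 0, 0.035, 1], [0, -0.09, 0, 0.01, 0, 0.1, 1], [0, -0.18, 0, 0.015, 0, 0.17, 1], [0, -0.27, 0, 0.02, 0, 0.235, 1], [0, -0.31, 0, 0.02, 0, 0.27, 1], [0, -0.36, 0, 0.015, 0, 0.305, 1], [0, -0.36, 0, 0.015, 0, 0.305, 1], [0, -0.36, 0, 0.015, 0, 0.305, 1]]]}}

```text
t: 28.5
tcp_pos: [0.5568, 0.2064, 0.0793]
tool_rot: [0.698, 0.702, -0.098, 0.099]
force: [0.3, 2.3, -2.4]
finger_gap: 0.211
```

```bash
python3 - <<'E'
from h import *
S(); t=shot('top'); P=pts(t); z=P[...,2]
tg=(P[...,1]>.08)&(P[...,1]<.092)&(abs(P[...,0]-.557)<.012); print('tongue top z',np.median(z[tg]))
s=shot('side');P=pts(s);z=P[...,2]
for y in(.08,.06,.03,0,-.1):
    m=(abs(P[...,1]-y)<.006)&(abs(P[...,0]-.545)<.008)&(z>.08)&(z<.14); print(y,np.median(z[m]) if m.any() else None)
E
```

```text
t 28.5 tcp [0.5568 0.2064 0.0793] yaw 0.4 z [ 0.002 -0.277 -0.961] F [ 0.3  2.3 -2.4] gap 0.211 q [ 0.29  0.77  1.56 -0.34  0.92  0.51]
tongue top z 0.10263573233532908
0.08 0.10296335612326712
0.06 0.10137839197433407
0.03 0.10055402023133209
0 0.09931401905583415
-0.1 0.09868117921263442
```

>>> {"fn": "move_arm", "kwargs": {"plan": [[[0, -0.04, 0, 0.005, 0, 0.034, 1], [0, -0.09, 0, 0.01, 0, 0.067, 1], [0, -0.13, 0, 0.015, 0, 0.1, 1], [0, -0.18, 0, 0.017, 0, 0.134, 1], [0, -0.22, 0, 0.018, 0, 0.168, 1], [0, -0.27, 0, 0.019, 0, 0.202, 1], [0, -0.3, 0, 0.019, 0, 0.225, 1], [0, -0.3, 0, 0.019, 0, 0.225, 1]]]}}

```text
t: 29.6
tcp_pos: [0.5565, 0.201, 0.0567]
tool_rot: [0.681, 0.686, -0.181, 0.182]
force: [-0.1, 0.4, -0.9]
finger_gap: 0.212
```

```bash
python3 - <<'E'
from h import *
S(); 
s=shot('side');P=pts(s);z=P[...,2]
for y in(.08,.06,.03,0,-.1):
    m=(abs(P[...,1]-y)<.006)&(abs(P[...,0]-.545)<.008)&(z>.08)&(z<.14); print(y,np.median(z[m]) if m.any() else None)
E
```

```text
t 29.6 tcp [0.5565 0.201  0.0567] yaw 0.4 z [ 0.003 -0.497 -0.868] F [-0.1  0.4 -0.9] gap 0.212 q [ 0.37  0.87  1.5  -0.56  1.05  0.72]
0.08 0.11235027150200516
0.06 0.1093482215549052
0.03 0.10728022519515823
0 0.10651271566094611
-0.1 0.10022726920621583
```

The tongue's underside is now at about 107 mm and the wrist force has dropped to about zero, so the end has sprung free. I'll tilt the bar back and withdraw.

>>> {"fn": "move_arm", "kwargs": {"plan": [[[0, 0.11, 0, -0.025, 0, -0.08, 1], [0, 0.22, 0, -0.055, 0, -0.16, 1], [0, 0.33, 0, -0.085, 0, -0.24, 1], [0, 0.44, 0, -0.12, 0, -0.315, 1], [0, 0.44, 0, 0.05, 0, -0.375, 1], [0, 0.44, 0, 0.21, 0, -0.435, 1], [0, 0.44, 0, 0.37, 0, -0.495, 1], [0, 0.44, 0, 0.54, 0, -0.555, 1]]]}}

```text
t: 30.65
tcp_pos: [0.5556, 0.2777, 0.0778]
tool_rot: [0.701, 0.708, -0.061, 0.061]
force: [0.2, 0.3, -1.1]
finger_gap: 0.211
```

```bash
python3 - <<'E'
from h import *
S(); 
s=shot('side');P=pts(s);z=P[...,2]
for y in(.08,.06,.03,0,-.1):
    m=(abs(P[...,1]-y)<.006)&(abs(P[...,0]-.545)<.008)&(z>.08)&(z<.14); print(y,np.median(z[m]) if m.any() else None)
p,r=plan([.5,.30,.15],0)
p,r=plan([.385,.37,.06],0,p0=p,r0=r)
E
```

```text
t 30.65 tcp [0.5556 0.2777 0.0778] yaw 0.5 z [ 0.001 -0.172 -0.985] F [ 0.2  0.3 -1.1] gap 0.211 q [ 0.36  0.78  1.51 -0.2   0.92  0.48]
0.08 0.11204676828074256
0.06 0.10939068034832305
0.03 0.10774240287209802
0 0.1054989420156337
-0.1 0.099908882984799
[0.001, 0.218, 0.012, 0.079, -0.554, -0.75]
[0.0, 0.0, 0.0, 0.35, -0.575, 0.45]
[0.0, 0.0, 0.0, 0.35, -0.575, 0.45]
```

>>> {"fn": "move_arm", "kwargs": {"plan": [[[0, 0.05, 0, 0.02, -0.05, -0.1, 1], [0, 0.1, 0, 0.04, -0.13, -0.2, 1], [0, 0.15, 0, 0.06, -0.2, -0.35, 1], [0, 0.22, 0.01, 0.08, -0.28, -0.5, 1], [0, 0.22, 0.01, 0.08, -0.35, -0.65, 1], [0, 0.22, 0.01, 0.08, -0.43, -0.75, 1], [0, 0.22, 0.01, 0.08, -0.5, -0.75, 1], [0, 0.22, 0.01, 0.08, -0.55, -0.75, 1]]]}}

```text
t: 31.7
tcp_pos: [0.5001, 0.2962, 0.1508]
tool_rot: [0.707, 0.707, -0.0, 0.0]
force: [-0.3, -0.4, -0.6]
finger_gap: 0.209
```

>>> {"fn": "move_arm", "kwargs": {"plan": [[[0, 0, 0, 0.04, -0.07, 0.05, 1], [0, 0, 0, 0.08, -0.14, 0.1, 1], [0, 0, 0, 0.13, -0.22, 0.16, 1], [0, 0, 0, 0.18, -0.29, 0.22, 1], [0, 0, 0, 0.22, -0.36, 0.28, 1], [0, 0, 0, 0.27, -0.43, 0.34, 1], [0, 0, 0, 0.31, -0.5, 0.4, 1], [0, 0, 0, 0.35, -0.57, 0.45, 1]]]}}

```text
t: 32.7
tcp_pos: [0.4436, 0.3314, 0.1057]
tool_rot: [0.707, 0.707, 0.0, 0.0]
force: [-0.0, -0.2, -1.8]
finger_gap: 0.212
```

>>> {"fn": "move_arm", "kwargs": {"plan": [[[0, 0, 0, 0.04, -0.07, 0.05, 1], [0, 0, 0, 0.08, -0.14, 0.1, 1], [0, 0, 0, 0.13, -0.22, 0.16, 1], [0, 0, 0, 0.18, -0.29, 0.22, 1], [0, 0, 0, 0.22, -0.36, 0.28, 1], [0, 0, 0, 0.27, -0.43, 0.34, 1], [0, 0, 0, 0.31, -0.5, 0.4, 1], [0, 0, 0, 0.35, -0.58, 0.45, 1]]]}}

```text
t: 33.7
tcp_pos: [0.3857, 0.3665, 0.0607]
tool_rot: [0.707, 0.707, 0.0, 0.0]
force: [0.1, 0.5, -1.5]
finger_gap: 0.211
```

```bash
python3 - <<'E'
from h import *
S()
E
```

```text
t 33.7 tcp [0.3857 0.3665 0.0607] yaw -0.0 z [ 0.001  0.    -1.   ] F [ 0.1  0.5 -1.5] gap 0.211 q [ 0.55  0.71  1.81 -0.    0.62  0.55]
```

>>> {"fn": "move_arm", "kwargs": {"plan": [[[0, 0, 0, 0, 0, 0.12, 1], [0, 0, 0, 0, 0, 0.22, 1], [0, 0, 0, 0, 0, 0.28, 1], [0, 0, 0, 0, 0, 0.31, 1], [0, 0, 0, 0, 0, 0.31, 1], [0, 0, 0, 0, 0, 0.31, 0.5], [0, 0, 0, 0, 0, 0.31, 0.5], [0, 0, 0, 0, 0, 0.31, 0.5]]]}}

```text
t: 34.7
tcp_pos: [0.3863, 0.3663, 0.0304]
tool_rot: [0.707, 0.707, 0.001, 0.0]
force: [0.7, -0.3, -0.3]
finger_gap: 0.499
```

>>> {"fn": "move_arm", "kwargs": {"plan": [[[0, 0, 0, 0, 0, -0.05, 0.5], [0, 0, 0, 0, 0, -0.2, 0.5], [0, 0, 0, 0, 0, -0.4, 0.5], [0, 0, 0, 0, 0, -0.6, 0.5], [0, 0, 0, 0, 0, -0.8, 0.5], [0, 0, 0, 0, 0, -1, 0.5], [0, 0, 0, 0, 0, -1, 0.5], [0, 0, 0, 0, 0, -1, 0.5]]]}}

```text
t: 35.7
tcp_pos: [0.3858, 0.366, 0.1301]
tool_rot: [0.707, 0.707, 0.0, 0.0]
force: [-0.8, 0.2, 0.0]
finger_gap: 0.502
```

```bash
python3 - <<'E'
from h import *
S()
w=shot('wrist'); np.savez('w6.npz',**w); cv2.imwrite('pics/w6.png',w['img'][:,:,::-1])
plan([.5617,-.0325,.215],1.3)
E
```

```text
t 35.7 tcp [0.3858 0.366  0.1301] yaw -0.0 z [ 0.001 -0.    -1.   ] F [-0.8  0.2  0. ] gap 0.502 q [ 0.55  0.59  1.77 -0.    0.78  0.55]
[-0.0, 0.0, -0.006, -0.797, 0.353, -0.17]
[-0.0, 0.0, -0.006, -0.798, 0.349, -0.17]
[-0.0, 0.0, -0.006, -0.8, 0.345, -0.17]
[-0.0, 0.0, -0.006, -0.802, 0.341, -0.17]
[-0.0, 0.0, -0.006, -0.803, 0.338, -0.171]
```

View pics/w6.png

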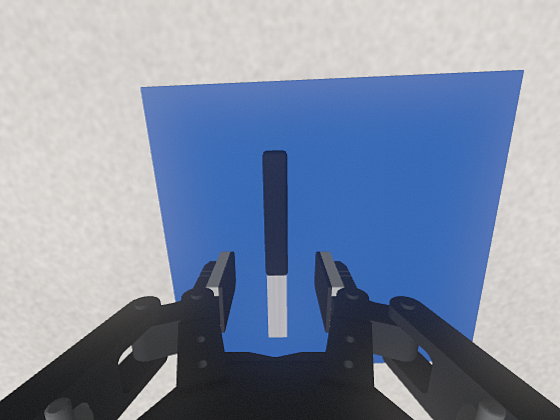

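The bar lies flat on the mat, handle end at (275,152) and tip at (278,337). Next is the lid tab.

>>> {"fn": "move_arm", "kwargs": {"plan": [[[0, 0, 0, -0.05, 0.03, -0.15, 0.5], [0, 0, 0, -0.15, 0.06, -0.3, 0.5], [0, 0, 0, -0.25, 0.1, -0.45, 0.5], [0, 0, 0, -0.37, 0.16, -0.6, 0.5], [0, 0, 0, -0.5, 0.21, -0.75, 0.5], [0, 0, 0, -0.6, 0.26, -0.85, 0.5], [0, 0, 0, -0.7, 0.31, -0.85, 0.5], [0, 0, 0, -0.8, 0.35, -0.85, 0.5]]]}}

```text
t: 36.75
tcp_pos: [0.421, 0.2854, 0.2148]
tool_rot: [0.707, 0.707, -0.0, 0.0]
force: [0.4, -0.1, -0.8]
finger_gap: 0.498
```

>>> {"fn": "move_arm", "kwargs": {"plan": [[[0, 0, 0, -0.12, 0.06, 0, 0.5], [0, 0, 0, -0.25, 0.11, 0, 0.5], [0, 0, 0, -0.38, 0.17, 0, 0.5], [0, 0, 0, -0.5, 0.22, 0, 0.5], [0, 0, 0, -0.62, 0.27, 0, 0.5], [0, 0, 0, -0.75, 0.33, 0, 0.5], [0, 0, 0, -0.88, 0.38, 0, 0.5], [0, 0, 0, -1, 0.44, 0, 0.5]]]}}

```text
t: 37.75
tcp_pos: [0.4652, 0.1853, 0.2151]
tool_rot: [0.707, 0.707, 0.0, 0.0]
force: [-0.2, 0.2, -0.3]
finger_gap: 0.498
```

>>> {"fn": "move_arm", "kwargs": {"plan": [[[0, 0, 0, -0.12, 0.06, 0, 0.5], [0, 0, 0, -0.25, 0.11, 0, 0.5], [0, 0, 0, -0.38, 0.17, 0, 0.5], [0, 0, 0, -0.5, 0.22, 0, 0.5], [0, 0, 0, -0.62, 0.27, 0, 0.5], [0, 0, 0, -0.75, 0.33, 0, 0.5], [0, 0, 0, -0.88, 0.38, 0, 0.5], [0, 0, 0, -1, 0.44, 0, 0.5]]]}}

```text
t: 38.75
tcp_pos: [0.5091, 0.0853, 0.2151]
tool_rot: [0.707, 0.707, 0.0, 0.0]
force: [0.3, -0.6, -0.5]
finger_gap: 0.499
```

>>> {"fn": "move_arm", "kwargs": {"plan": [[[0, 0, 0, -0.12, 0.06, 0, 0.5], [0, 0, 0, -0.25, 0.11, 0, 0.5], [0, 0, 0, -0.38, 0.17, 0, 0.5], [0, 0, 0, -0.5, 0.22, 0, 0.5], [0, 0, 0, -0.62, 0.27, 0, 0.5], [0, 0, 0, -0.75, 0.33, 0, 0.5], [0, 0, 0, -0.88, 0.38, 0, 0.5], [0, 0, -0.03, -1, 0.44, 0, 0.5]]]}}

```text
t: 39.75
tcp_pos: [0.553, -0.0148, 0.2151]
tool_rot: [0.699, 0.715, 0.0, 0.0]
force: [0.3, 0.4, 0.1]
finger_gap: 0.499
```

```bash
python3 - <<'E'
from h import *
S()
w=shot('wrist'); np.savez('w7.npz',**w); P=pts(w); z=P[...,2]
m=(z>.122)&(z<.138)&(abs(P[...,0]-.562)<.02)&(abs(P[...,1]+.032)<.035)
m=m.astype(np.uint8); n,l,st,c=cv2.connectedComponentsWithStats(m); k=1+st[1:,4].argmax(); q=P[l==k]
r=cv2.minAreaRect((q[:,:2]*1000).astype(np.float32)); print(r,np.median(q[:,2]))
x,y=np.array(r[0])/1000
plan([x,y,.132],1.3)
E
```

```text
t 39.75 tcp [ 0.553  -0.0148  0.2151] yaw 1.3 z [ 0.001  0.    -1.   ] F [0.3 0.4 0.1] gap 0.499 q [-0.23  0.48  1.65  0.    1.01 -0.25]
((561.6017456054688, -32.67436218261719), (9.578679084777832, 39.57463073730469), 1.8401933908462524) 0.1298438757823771
[0.003, 0.002, 0.001, -0.164, 0.067, 0.833]
```

>>> {"fn": "move_arm", "kwargs": {"plan": [[[0, 0, 0, -0.08, 0.03, 0.1, 0.5], [0, 0, 0, -0.16, 0.07, 0.25, 0.5], [0, 0, 0, -0.16, 0.07, 0.4, 0.5], [0, 0, 0, -0.16, 0.07, 0.55, 0.5], [0, 0, 0, -0.16, 0.07, 0.68, 0.5], [0, 0, 0, -0.16, 0.07, 0.78, 0.5], [0, 0, 0, -0.16, 0.07, 0.83, 0.5], [0, 0, 0, -0.16, 0.07, 0.83, 0.5]]]}}

```text
t: 40.8
tcp_pos: [0.5601, -0.0297, 0.132]
tool_rot: [0.699, 0.715, 0.0, 0.0]
force: [-0.1, 0.4, 0.5]
finger_gap: 0.5
```

>>> {"fn": "move_arm", "kwargs": {"plan": [[[0, 0, 0, 0, 0, 0, 1], [0, 0, 0, 0, 0, 0, 1], [0, 0, 0, 0, 0, 0, 1], [0, 0, 0, 0, 0, 0, 1], [0, 0, 0, 0, 0, 0, 1], [0, 0, 0, 0, 0, -0.03, 1], [0, 0, 0, 0, 0, -0.06, 1], [0, 0, 0, 0, 0, -0.1, 1]]], "force": 50}}

```text
t: 41.8
tcp_pos: [0.5596, -0.0297, 0.142]
tool_rot: [0.699, 0.715, -0.0, -0.0]
force: [0.4, -0.1, -1.1]
finger_gap: 0.104
```

>>> {"fn": "move_arm", "kwargs": {"plan": [[[0, 0, 0, 0, 0, -0.08, 1], [0, 0, 0, 0, 0, -0.18, 1], [0, 0, 0, 0, 0, -0.28, 1], [0, 0, 0, 0, 0, -0.38, 1], [0, 0, 0, 0, 0, -0.48, 1], [0, 0, 0, 0, 0, -0.6, 1], [0, 0, 0, 0, 0, -0.7, 1], [0, 0, 0, 0, 0, -0.7, 1]]]}}

```text
t: 42.8
tcp_pos: [0.5607, -0.0299, 0.2132]
tool_rot: [0.699, 0.715, 0.001, 0.001]
force: [-0.0, 0.8, -2.2]
finger_gap: 0.101
```

```bash
python3 - <<'E'
from h import *
S()
t=shot('side'); np.savez('s8.npz',**t); P=pts(t); z=P[...,2]
cv2.imwrite('pics/s8.png',cv2.resize(t['img'][90:290,180:390,::-1],None,fx=3.6,fy=3))
p,r=plan([.52,.325,.205],0)
E
```

```text
t 42.8 tcp [ 0.5607 -0.0299  0.2132] yaw 1.3 z [ 0.003 -0.001 -1.   ] F [-0.   0.8 -2.2] gap 0.101 q [-0.25  0.49  1.64  0.    1.01 -0.28]
[0.0, 0.0, 0.007, 0.889, -0.08, 0.019]
[0.0, 0.0, 0.007, 0.889, -0.086, 0.019]
[0.0, 0.0, 0.007, 0.888, -0.091, 0.019]
[0.0, 0.0, 0.007, 0.888, -0.096, 0.019]
```

View pics/s8.png

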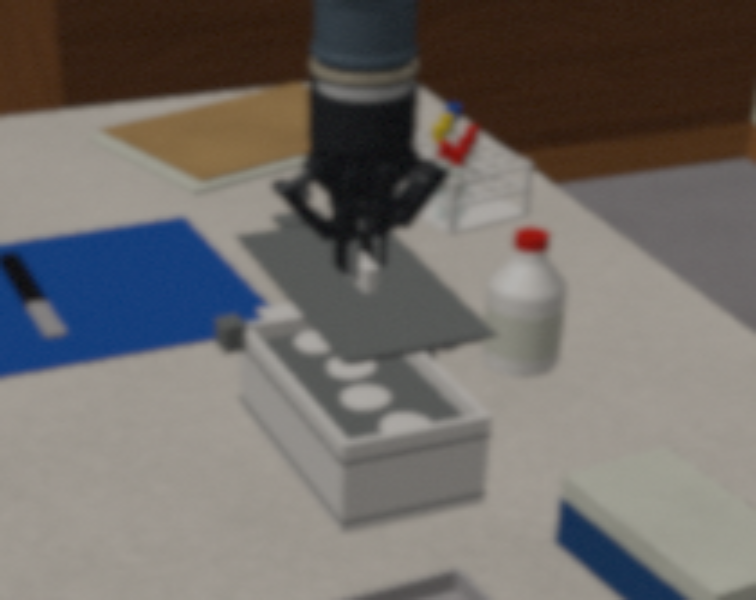

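Lid lifted cleanly. Four pots stand in the carrier with caps at crop (312,342), (350,365), (365,397) and (405,422). I'll carry the lid over the mat.

>>> {"fn": "move_arm", "kwargs": {"plan": [[[0, 0, 0, 0.1, -0.01, 0, 1], [0, 0, 0, 0.22, -0.02, 0, 1], [0, 0, 0, 0.33, -0.03, 0, 1], [0, 0, 0, 0.45, -0.04, 0, 1], [0, 0, 0, 0.56, -0.05, 0, 1], [0, 0, 0, 0.67, -0.06, 0, 1], [0, 0, 0, 0.78, -0.07, 0, 1], [0, 0, 0, 0.89, -0.08, 0, 1]]]}}

```text
t: 43.85
tcp_pos: [0.55, 0.0598, 0.2122]
tool_rot: [0.699, 0.715, 0.0, 0.0]
force: [-0.5, 0.7, -2.5]
finger_gap: 0.103
```

>>> {"fn": "move_arm", "kwargs": {"plan": [[[0, 0, 0, 0.11, -0.01, 0, 1], [0, 0, 0, 0.22, -0.02, 0, 1], [0, 0, 0, 0.33, -0.03, 0, 1], [0, 0, 0, 0.45, -0.04, 0, 1], [0, 0, 0, 0.56, -0.05, 0, 1], [0, 0, 0, 0.67, -0.06, 0, 1], [0, 0, 0, 0.78, -0.07, 0, 1], [0, 0, 0, 0.89, -0.09, 0, 1]]]}}

```text
t: 44.85
tcp_pos: [0.539, 0.1486, 0.2122]
tool_rot: [0.699, 0.715, 0.0, 0.0]
force: [-0.6, -0.2, -1.9]
finger_gap: 0.103
```

>>> {"fn": "move_arm", "kwargs": {"plan": [[[0, 0, 0, 0.11, -0.01, 0, 1], [0, 0, 0, 0.22, -0.02, 0, 1], [0, 0, 0, 0.33, -0.03, 0, 1], [0, 0, 0, 0.45, -0.04, 0, 1], [0, 0, 0, 0.56, -0.05, 0, 1], [0, 0, 0, 0.67, -0.06, 0, 1], [0, 0, 0, 0.78, -0.07, 0, 1], [0, 0, 0.01, 0.89, -0.09, 0, 1]]]}}

```text
t: 45.85
tcp_pos: [0.528, 0.2373, 0.2121]
tool_rot: [0.702, 0.712, 0.0, 0.0]
force: [1.4, 0.0, -1.8]
finger_gap: 0.105
```

>>> {"fn": "move_arm", "kwargs": {"plan": [[[0, 0, 0, 0.11, -0.01, 0, 1], [0, 0, 0, 0.22, -0.02, 0, 1], [0, 0, 0, 0.33, -0.03, 0, 1], [0, 0, 0, 0.45, -0.04, 0, 1], [0, 0, 0, 0.56, -0.05, 0, 1], [0, 0, 0, 0.67, -0.06, 0, 1], [0, 0, 0, 0.78, -0.07, 0, 1], [0, 0, 0.02, 0.89, -0.1, 0.02, 1]]]}}

```text
t: 46.85
tcp_pos: [0.5168, 0.3262, 0.2102]
tool_rot: [0.708, 0.707, 0.001, 0.0]
force: [-1.0, 0.5, -2.5]
finger_gap: 0.105
```

```bash
python3 - <<'E'
from h import *
S(); st=status.sense()
t=shot('side'); P=pts(t); D=P-st['tcp_pos']; 
m=(abs(D[...,2]+.028)<.02)&(abs(D[...,0])<.055)&(abs(D[...,1])<.1)&((abs(D[...,0])>.02)|(abs(D[...,1])>.04))
q=D[m]; print(len(q))
for _ in range(3):
    A=np.c_[q[:,:2],np.ones(len(q))]; c=np.linalg.lstsq(A,q[:,2],rcond=None)[0]; e=abs(A@c-q[:,2]); q=q[e<max(2*np.median(e),.002)]
print('slopes',c,len(q))
t=shot('top'); P=pts(t); D=P-st['tcp_pos']; m=(abs(D[...,2]+.028)<.02)&(np.hypot(D[...,0],D[...,1])<.14); q=P[m]; print('lid y range',np.percentile(q[:,1],[.5,99.5]),'x',np.percentile(q[:,0],[.5,99.5]))
E
```

```text
t 46.85 tcp [0.5168 0.3262 0.2102] yaw -0.1 z [ 0.001  0.    -1.   ] F [-1.   0.5 -2.5] gap 0.105 q [ 0.38  0.56  1.51 -0.    1.07  0.38]
763
slopes [-0.00234567  0.05663919 -0.02856336] 588
lid y range [0.21901514 0.34100001] x [0.45661114 0.57151673]
```

>>> {"fn": "move_arm", "kwargs": {"plan": [[[0, -0.02, 0, 0, 0, 0.1, 1], [0, -0.04, 0, 0, 0, 0.25, 1], [0, -0.07, 0, 0, 0, 0.4, 1], [0, -0.07, 0, 0, 0, 0.55, 1], [0, -0.07, 0, 0, 0, 0.7, 1], [0, -0.07, 0, 0, 0, 0.85, 1], [0, -0.07, 0, 0, 0, 0.95, 1], [0, -0.07, 0, 0, 0, 1, 1]]]}}

```text
t: 47.95
tcp_pos: [0.5166, 0.3253, 0.1094]
tool_rot: [0.707, 0.707, -0.02, 0.02]
force: [0.5, -0.0, -1.7]
finger_gap: 0.1
```

>>> {"fn": "move_arm", "kwargs": {"plan": [[[0, 0, 0, 0.01, 0, 0.12, 1], [0, 0, 0, 0.01, 0, 0.25, 1], [0, 0, 0, 0.02, 0, 0.37, 1], [0, 0, 0, 0.03, 0, 0.48, 1], [0, 0, 0, 0.03, 0, 0.56, 1], [0, 0, 0, 0.04, 0, 0.62, 1], [0, 0, 0, 0.04, 0, 0.66, 1], [0, 0, 0, 0.04, 0, 0.66, 1]]]}}

```text
t: 48.95
tcp_pos: [0.5167, 0.3258, 0.0439]
tool_rot: [0.707, 0.707, -0.019, 0.02]
force: [-0.0, 0.3, -2.2]
finger_gap: 0.103
```

```bash
python3 - <<'E'
from h import *
S()
E
```

```text
t 48.95 tcp [0.5167 0.3258 0.0439] yaw -0.0 z [ 0.    -0.055 -0.998] F [-0.   0.3 -2.2] gap 0.103 q [ 0.4   0.81  1.58 -0.07  0.78  0.46]
```

>>> {"fn": "move_arm", "kwargs": {"plan": [[[0, 0, 0, 0, 0, 0.01, 1], [0, 0, 0, 0, 0, 0.02, 1], [0, 0, 0, 0, 0, 0.02, 1], [0, 0, 0, 0, 0, 0.02, 0.6], [0, 0, 0, 0, 0, 0.02, 0.6], [0, 0, 0, 0, 0, 0.02, 0.6], [0, 0, 0, 0, 0, 0.02, 0.6], [0, 0, 0, 0, 0, -0.05, 0.6]]]}}

```text
t: 49.95
tcp_pos: [0.5164, 0.3258, 0.0487]
tool_rot: [0.707, 0.707, -0.02, 0.019]
force: [-0.5, -0.2, -0.4]
finger_gap: 0.402
```

>>> {"fn": "move_arm", "kwargs": {"plan": [[[0, 0, 0, 0, 0, -0.15, 0.5], [0, 0, 0, -0.02, 0, -0.35, 0.5], [0, 0, 0, -0.04, 0, -0.55, 0.5], [0, 0.03, 0, -0.06, 0, -0.75, 0.5], [0, 0.07, 0, -0.06, 0, -0.95, 0.4], [0, 0.07, 0, -0.06, 0, -1, 0.3], [0, 0.07, 0, -0.06, 0, -1, 0.3], [0, 0.07, 0, -0.06, 0, -1, 0.3]]]}}

```text
t: 50.95
tcp_pos: [0.5162, 0.3254, 0.1484]
tool_rot: [0.707, 0.707, -0.001, -0.0]
force: [0.2, -0.4, 0.5]
finger_gap: 0.7
```

```bash
python3 - <<'E'
from h import *
S()
t=shot('top'); np.savez('t9.npz',**t); P=pts(t); z=P[...,2]
m=(z>.072)&(z<.086)&(abs(P[...,0]-.56)<.045)&(P[...,1]>-.135)&(P[...,1]<.06)&(t['img'].min(-1)>95)
n,l,st,c=cv2.connectedComponentsWithStats(m.astype(np.uint8))
for k in range(1,n):
    if st[k,4]>20: print(st[k],c[k],P[l==k].mean(0).round(4), ray(t,*c[k],.082).round(4))
m=(z>.008)&(z<.03)&(abs(P[...,1]-.33)<.14)&(abs(P[...,0]-.52)<.065); q=P[m]; 
A=np.c_[q[:,:2],np.ones(len(q))]; print('lid plane',np.linalg.lstsq(A,q[:,2],rcond=None)[0],np.median(q[:,2]),cv2.minAreaRect((q[:,:2]*1000).astype(np.float32)))
cv2.imwrite('pics/t9.png',cv2.resize(t['img'][150:360,100:500,::-1],None,fx=2,fy=2))
E
```

```text
t 50.95 tcp [0.5162 0.3254 0.1484] yaw -0.0 z [-0.001 -0.001 -1.   ] F [ 0.2 -0.4  0.5] gap 0.7 q [ 0.38  0.64  1.56 -0.    0.94  0.38]
[331 219  16  16 204] [338.73529412 226.82352941] [ 0.5666 -0.1113  0.0809] [ 0.5665 -0.1112  0.082 ]
[289 220  16  16 208] [296.56730769 227.70192308] [ 0.5654 -0.0089  0.0809] [ 0.5653 -0.0089  0.082 ]
[310 223  16  17 214] [317.41588785 231.10747664] [ 0.5567 -0.0594  0.081 ] [ 0.5565 -0.0593  0.082 ]
[269 224  16  16 207] [276.02898551 231.33333333] [0.557  0.0411 0.0809] [0.5569 0.0411 0.082 ]
lid plane [-0.00089152 -0.00116155  0.01422684] 0.01339817280718858 ((516.854248046875, 303.423583984375), (179.43385314941406, 123.08695220947266), 87.97795867919922)
```

View pics/t9.png

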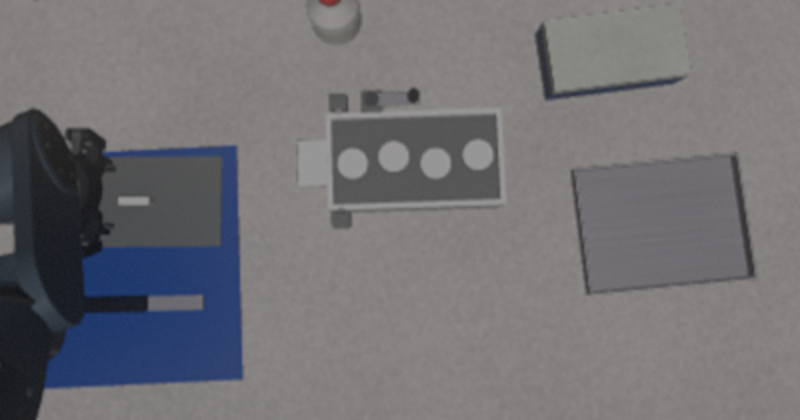

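Top view: lid flat on the mat, bar beside it, latch lying along the +x side (knob at (413,96)), and four pot caps at (352,163), (394,156), (435,163) and (478,154). I'll start the pots from the tray end.

>>> {"fn": "move_arm", "kwargs": {"plan": [[[0, 0, 0, -0.05, 0.01, -0.12, 0.4], [0, 0, 0, -0.15, 0.02, -0.25, 0.4], [0, 0, 0, -0.27, 0.04, -0.32, 0.4], [0, 0, 0, -0.4, 0.05, -0.32, 0.4], [0, 0, 0, -0.52, 0.06, -0.32, 0.4], [0, 0, 0, -0.65, 0.07, -0.32, 0.4], [0, 0, 0, -0.77, 0.09, -0.32, 0.4], [0, 0, 0, -0.88, 0.1, -0.32, 0.4]]], "force": 30}}

```text
t: 52.0
tcp_pos: [0.5268, 0.2367, 0.181]
tool_rot: [0.707, 0.707, 0.0, 0.0]
force: [-0.2, -0.8, 0.5]
finger_gap: 0.605
```

>>> {"fn": "move_arm", "kwargs": {"plan": [[[0, 0, 0, -0.13, 0.01, 0, 0.4], [0, 0, 0, -0.25, 0.03, 0, 0.4], [0, 0, 0, -0.38, 0.04, 0, 0.4], [0, 0, 0, -0.5, 0.05, 0, 0.4], [0, 0, 0, -0.63, 0.07, 0, 0.4], [0, 0, 0, -0.75, 0.08, 0, 0.4], [0, 0, 0, -0.88, 0.09, 0, 0.4], [0, 0, 0, -1, 0.1, 0, 0.4]]]}}

```text
t: 53.0
tcp_pos: [0.5366, 0.1367, 0.1812]
tool_rot: [0.707, 0.707, 0.0, 0.0]
force: [0.0, -0.2, -0.2]
finger_gap: 0.599
```

>>> {"fn": "move_arm", "kwargs": {"plan": [[[0, 0, 0, -0.13, 0.01, 0, 0.4], [0, 0, 0, -0.25, 0.03, 0, 0.4], [0, 0, 0, -0.38, 0.04, 0, 0.4], [0, 0, 0, -0.5, 0.05, 0, 0.4], [0, 0, 0, -0.63, 0.07, 0, 0.4], [0, 0, 0, -0.75, 0.08, 0, 0.4], [0, 0, 0, -0.88, 0.09, 0, 0.4], [0, 0, 0, -1, 0.1, 0, 0.4]]]}}

```text
t: 54.0
tcp_pos: [0.5466, 0.0367, 0.1812]
tool_rot: [0.707, 0.707, 0.0, 0.0]
force: [0.4, 0.5, -0.7]
finger_gap: 0.599
```

>>> {"fn": "move_arm", "kwargs": {"plan": [[[0, 0, 0, -0.13, 0.01, 0, 0.4], [0, 0, 0, -0.25, 0.03, 0, 0.4], [0, 0, 0, -0.38, 0.05, 0, 0.4], [0, 0, 0, -0.5, 0.07, 0, 0.4], [0, 0, 0, -0.63, 0.09, 0, 0.4], [0, 0, 0, -0.75, 0.11, 0, 0.4], [0, 0, 0, -0.88, 0.13, 0, 0.4], [0, 0, 0, -1, 0.15, 0, 0.4]]]}}

```text
t: 55.0
tcp_pos: [0.5616, -0.0633, 0.1812]
tool_rot: [0.707, 0.707, 0.0, 0.0]
force: [-0.4, 0.4, -0.3]
finger_gap: 0.601
```

```bash
cat > pots.py <<'E'
from h import *
S(); w=shot('wrist'); P=pts(w); z=P[...,2]
m=(z>.072)&(z<.09)&(abs(P[...,0]-.56)<.045)&(P[...,1]>-.135)&(P[...,1]<.065)&(w['img'].min(-1)>110)
n,l,st,c=cv2.connectedComponentsWithStats(m.astype(np.uint8))
for k in range(1,n):
    if st[k,4]>150:
        (x,y),r=cv2.minEnclosingCircle((P[l==k][:,:2]*1000).astype(np.float32)); print(st[k].tolist(),'circ',round(x,1),round(y,1),round(r,1),'z',np.median(P[l==k][:,2]).round(4))
E
python3 pots.py; python3 -c "
from h import *
plan([.566,-.111,.18],0)"
```

```text
t 55.0 tcp [ 0.5616 -0.0633  0.1812] yaw -0.0 z [ 0.001 -0.    -1.   ] F [-0.4  0.4 -0.3] gap 0.601 q [-0.31  0.54  1.65  0.    0.94 -0.31]
[240, 38, 69, 64, 2857] circ 561.5 50.2 26.7 z 0.0822
[256, 120, 50, 53, 2036] circ 565.8 -7.2 19.3 z 0.0823
[246, 189, 47, 46, 1682] circ 557.4 -58.8 19.6 z 0.0822
[260, 250, 44, 41, 1413] circ 566.6 -111.0 20.4 z 0.0821
[0.002, 0.002, -0.002, -0.462, 0.039, 0.014]
```

>>> {"fn": "move_arm", "kwargs": {"plan": [[[0, 0, 0, -0.15, 0.02, 0, 0.4], [0, 0, 0, -0.32, 0.04, 0, 0.4], [0, 0, 0, -0.48, 0.05, 0, 0.4], [0, 0, 0, -0.48, 0.05, 0.05, 0.4], [0, 0, 0, -0.48, 0.05, 0.2, 0.4], [0, 0, 0, -0.48, 0.05, 0.35, 0.4], [0, 0, 0, -0.48, 0.05, 0.5, 0.4], [0, 0, 0, -0.48, 0.05, 0.6, 0.4]]]}}

```text
t: 56.05
tcp_pos: [0.5659, -0.1099, 0.1196]
tool_rot: [0.707, 0.707, -0.0, -0.001]
force: [0.0, 0.3, 0.1]
finger_gap: 0.602
```

>>> {"fn": "move_arm", "kwargs": {"plan": [[[0, 0, 0, 0, 0, 0.12, 0.4], [0, 0, 0, 0, 0, 0.25, 0.4], [0, 0, 0, 0, 0, 0.36, 0.4], [0, 0, 0, 0, 0, 0.41, 0.4], [0, 0, 0, 0, 0, 0.41, 0.8], [0, 0, 0, 0, 0, 0.41, 0.8], [0, 0, 0, 0, 0, 0.41, 0.8], [0, 0, 0, 0, 0, 0.41, 0.8]]]}}

```text
t: 57.05
tcp_pos: [0.5666, -0.1105, 0.0805]
tool_rot: [0.707, 0.707, 0.0, 0.0]
force: [-0.6, 0.8, -0.7]
finger_gap: 0.433
```

>>> {"fn": "move_arm", "kwargs": {"plan": [[[0, 0, 0, 0, 0, -0.05, 0.8], [0, 0, 0, 0, 0, -0.15, 0.8], [0, 0, 0, 0, 0, -0.3, 0.8], [0, 0, 0, 0, 0, -0.45, 0.8], [0, 0, 0, 0, 0, -0.6, 0.8], [0, 0, 0, 0, 0, -0.75, 0.8], [0, 0, 0, 0, 0, -0.9, 0.8], [0, 0, 0, 0, 0, -1, 0.8]]]}}

```text
t: 58.05
tcp_pos: [0.5667, -0.1106, 0.1815]
tool_rot: [0.707, 0.707, 0.0, 0.001]
force: [0.3, 0.7, -0.8]
finger_gap: 0.434
```

```bash
python3 - <<'E'
from h import *
S(); plan([.4888,-.4237,.18],0)
E
```

```text
t 58.05 tcp [ 0.5667 -0.1106  0.1815] yaw -0.0 z [ 0.002 -0.    -1.   ] F [ 0.3  0.7 -0.8] gap 0.434 q [-0.39  0.56  1.62  0.    0.96 -0.39]
[0.001, 0.0, -0.0, -0.783, -0.194, 0.004]
[0.001, 0.0, -0.0, -0.783, -0.194, 0.004]
[0.001, 0.0, -0.0, -0.783, -0.194, 0.004]
[0.001, 0.0, -0.0, -0.783, -0.195, 0.004]
```

>>> {"fn": "move_arm", "kwargs": {"plan": [[[0, 0, 0, -0.06, -0.01, 0, 0.8], [0, 0, 0, -0.15, -0.03, 0, 0.8], [0, 0, 0, -0.25, -0.06, 0, 0.8], [0, 0, 0, -0.36, -0.09, 0, 0.8], [0, 0, 0, -0.47, -0.12, 0, 0.8], [0, 0, 0, -0.58, -0.14, 0, 0.8], [0, 0, 0, -0.68, -0.17, 0, 0.8], [0, 0, 0, -0.78, -0.19, 0, 0.8]]]}}

```text
t: 59.05
tcp_pos: [0.5471, -0.1891, 0.1802]
tool_rot: [0.707, 0.707, 0.0, 0.0]
force: [-0.5, -0.2, -0.3]
finger_gap: 0.43
```

>>> {"fn": "move_arm", "kwargs": {"plan": [[[0, 0, 0, -0.1, -0.03, 0, 0.8], [0, 0, 0, -0.2, -0.05, 0, 0.8], [0, 0, 0, -0.3, -0.07, 0, 0.8], [0, 0, 0, -0.4, -0.1, 0, 0.8], [0, 0, 0, -0.5, -0.12, 0, 0.8], [0, 0, 0, -0.6, -0.15, 0, 0.8], [0, 0, 0, -0.7, -0.17, 0, 0.8], [0, 0, 0, -0.79, -0.2, 0, 0.8]]]}}

```text
t: 60.05
tcp_pos: [0.5272, -0.2682, 0.1802]
tool_rot: [0.707, 0.707, 0.0, 0.0]
force: [-0.1, 0.3, -0.6]
finger_gap: 0.432
```

>>> {"fn": "move_arm", "kwargs": {"plan": [[[0, 0, 0, -0.1, -0.03, 0, 0.8], [0, 0, 0, -0.2, -0.05, 0, 0.8], [0, 0, 0, -0.3, -0.07, 0, 0.8], [0, 0, 0, -0.4, -0.1, 0, 0.8], [0, 0, 0, -0.5, -0.12, 0, 0.8], [0, 0, 0, -0.6, -0.15, 0, 0.8], [0, 0, 0, -0.7, -0.17, 0, 0.8], [0, 0, 0, -0.78, -0.19, 0, 0.8]]]}}

```text
t: 61.05
tcp_pos: [0.5081, -0.3461, 0.1802]
tool_rot: [0.707, 0.707, 0.0, 0.0]
force: [-0.2, -0.4, -0.5]
finger_gap: 0.433
```

>>> {"fn": "move_arm", "kwargs": {"plan": [[[0, 0, 0, -0.12, -0.03, 0, 0.8], [0, 0, 0, -0.24, -0.06, 0, 0.8], [0, 0, 0, -0.36, -0.09, 0, 0.8], [0, 0, 0, -0.48, -0.12, 0, 0.8], [0, 0, 0, -0.6, -0.15, 0, 0.8], [0, 0, 0, -0.7, -0.18, 0, 0.8], [0, 0, 0, -0.76, -0.19, 0, 0.8], [0, 0, 0, -0.78, -0.2, 0, 0.8]]]}}

```text
t: 62.05
tcp_pos: [0.4881, -0.4238, 0.1802]
tool_rot: [0.707, 0.707, 0.0, 0.0]
force: [-0.4, 0.3, -0.7]
finger_gap: 0.434
```

>>> {"fn": "move_arm", "kwargs": {"plan": [[[0, 0, 0, 0, 0, 0.08, 0.8], [0, 0, 0, 0, 0, 0.22, 0.8], [0, 0, 0, 0, 0, 0.38, 0.8], [0, 0, 0, 0, 0, 0.54, 0.8], [0, 0, 0, 0, 0, 0.7, 0.8], [0, 0, 0, 0, 0, 0.84, 0.8], [0, 0, 0, 0, 0, 0.94, 0.8], [0, 0, 0, 0, 0, 0.98, 0.8]]]}}

```text
t: 63.05
tcp_pos: [0.4881, -0.4232, 0.0814]
tool_rot: [0.707, 0.707, 0.0, -0.0]
force: [-0.0, -0.7, -0.8]
finger_gap: 0.435
```

```bash
python3 - <<'E'
from h import *
S(); t=shot('side','s10.png')
E
```

```text
t 63.05 tcp [ 0.4881 -0.4232  0.0814] yaw -0.0 z [ 0.     0.001 -1.   ] F [-0.  -0.7 -0.8] gap 0.435 q [-0.89  0.77  1.5   0.    0.87 -0.89]
```

View pics/s10.png

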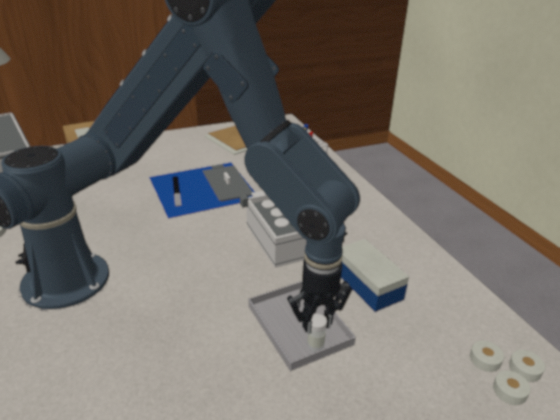

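Pot held upright over the far end of the tray, at about (317,330). I'll release it and fetch the next.

>>> {"fn": "move_arm", "kwargs": {"plan": [[[0, 0, 0, 0, 0, 0.02, 0.8], [0, 0, 0, 0, 0, 0.03, 0.8], [0, 0, 0, 0, 0, 0.03, 0.8], [0, 0, 0, 0, 0, 0.03, 0.5], [0, 0, 0, 0, 0, 0.03, 0.4], [0, 0, 0, 0, 0, 0.03, 0.4], [0, 0, 0, 0, 0, 0.03, 0.4], [0, 0, 0, 0, 0, 0.03, 0.4]]]}}

```text
t: 64.1
tcp_pos: [0.4882, -0.4234, 0.0792]
tool_rot: [0.707, 0.707, 0.0, 0.0]
force: [0.4, -0.3, 0.4]
finger_gap: 0.599
```

>>> {"fn": "move_arm", "kwargs": {"plan": [[[0, 0, 0, 0, 0, -0.08, 0.4], [0, 0, 0, 0, 0, -0.2, 0.4], [0, 0, 0, 0, 0, -0.35, 0.4], [0, 0, 0, 0, 0, -0.5, 0.4], [0, 0, 0, 0, 0, -0.65, 0.4], [0, 0, 0, 0, 0, -0.8, 0.4], [0, 0, 0, 0, 0, -0.95, 0.4], [0, 0, 0, 0, 0, -1, 0.4]]]}}

```text
t: 65.1
tcp_pos: [0.4886, -0.4239, 0.1807]
tool_rot: [0.707, 0.707, 0.0, 0.001]
force: [0.6, -0.5, -0.6]
finger_gap: 0.598
```

>>> {"fn": "move_arm", "kwargs": {"plan": [[[0, 0, 0, 0.11, 0.02, 0, 0.4], [0, 0, 0, 0.23, 0.04, 0, 0.4], [0, 0, 0, 0.34, 0.06, 0, 0.4], [0, 0, 0, 0.46, 0.09, 0, 0.4], [0, 0, 0, 0.57, 0.11, 0, 0.4], [0, 0, 0, 0.68, 0.13, 0, 0.4], [0, 0, 0, 0.8, 0.15, 0, 0.4], [0, 0, 0, 0.91, 0.17, 0, 0.4]]]}}

```text
t: 66.1
tcp_pos: [0.5054, -0.3316, 0.1792]
tool_rot: [0.707, 0.707, 0.0, 0.0]
force: [-0.2, -0.0, 0.1]
finger_gap: 0.604
```

>>> {"fn": "move_arm", "kwargs": {"plan": [[[0, 0, 0, 0.11, 0.02, 0, 0.4], [0, 0, 0, 0.23, 0.04, 0, 0.4], [0, 0, 0, 0.34, 0.06, 0, 0.4], [0, 0, 0, 0.46, 0.09, 0, 0.4], [0, 0, 0, 0.57, 0.11, 0, 0.4], [0, 0, 0, 0.68, 0.13, 0, 0.4], [0, 0, 0, 0.8, 0.15, 0, 0.4], [0, 0, 0, 0.91, 0.17, 0, 0.4]]]}}

```text
t: 67.1
tcp_pos: [0.5224, -0.2406, 0.1792]
tool_rot: [0.707, 0.707, 0.0, 0.0]
force: [-0.1, 0.1, 0.1]
finger_gap: 0.602
```

>>> {"fn": "move_arm", "kwargs": {"plan": [[[0, 0, 0, 0.11, 0.02, 0, 0.4], [0, 0, 0, 0.23, 0.04, 0, 0.4], [0, 0, 0, 0.34, 0.06, 0, 0.4], [0, 0, 0, 0.46, 0.09, 0, 0.4], [0, 0, 0, 0.57, 0.11, 0, 0.4], [0, 0, 0, 0.68, 0.13, 0, 0.4], [0, 0, 0, 0.8, 0.15, 0, 0.4], [0, 0, 0, 0.91, 0.17, 0, 0.4]]]}}

```text
t: 68.1
tcp_pos: [0.5395, -0.1496, 0.1792]
tool_rot: [0.707, 0.707, 0.0, 0.0]
force: [0.9, 0.1, 1.3]
finger_gap: 0.6
```

>>> {"fn": "move_arm", "kwargs": {"plan": [[[0, 0, 0, 0.11, 0.02, 0, 0.4], [0, 0, 0, 0.23, 0.04, 0, 0.4], [0, 0, 0, 0.34, 0.06, 0, 0.4], [0, 0, 0, 0.46, 0.09, 0, 0.4], [0, 0, 0, 0.57, 0.11, 0, 0.4], [0, 0, 0, 0.68, 0.13, 0, 0.4], [0, 0, 0, 0.8, 0.15, 0, 0.4], [0, 0, 0, 0.91, 0.17, 0, 0.4]]]}}

```text
t: 69.1
tcp_pos: [0.5565, -0.0587, 0.1792]
tool_rot: [0.707, 0.707, 0.0, 0.0]
force: [-0.1, 0.1, 0.7]
finger_gap: 0.597
```

```bash
python3 pots.py; python3 - <<'E'
from h import *
t=shot('top'); P=pts(t);z=P[...,2]
m=(z>.065)&(z<.085)&(abs(P[...,0]-.48)<.08)&(abs(P[...,1]+.35)<.1); print('tray pots',m.sum(),P[m].mean(0))
plan([.557,-.059,.080],0)
E
```

```text
t 69.1 tcp [ 0.5565 -0.0587  0.1792] yaw -0.0 z [ 0.001  0.    -1.   ] F [-0.1  0.1  0.7] gap 0.597 q [-0.3   0.54  1.67  0.    0.93 -0.3 ]
[222, 45, 112, 64, 3520] circ 558.6 61.7 38.0 z 0.0819
[262, 127, 52, 52, 2048] circ 566.2 -7.1 19.3 z 0.0823
[252, 196, 48, 45, 1683] circ 557.3 -58.7 19.7 z 0.0822
tray pots 220 [ 0.48829775 -0.4209469   0.07751928]
[0.001, -0.0, 0.001, -0.008, 0.005, 0.992]
```

>>> {"fn": "move_arm", "kwargs": {"plan": [[[0, 0, 0, 0, 0, 0.1, 0.4], [0, 0, 0, 0, 0, 0.25, 0.4], [0, 0, 0, 0, 0, 0.4, 0.4], [0, 0, 0, 0, 0, 0.55, 0.4], [0, 0, 0, 0, 0, 0.7, 0.4], [0, 0, 0, 0, 0, 0.85, 0.4], [0, 0, 0, 0, 0, 0.95, 0.4], [0, 0, 0, 0, 0, 0.99, 0.4]]]}}

```text
t: 70.2
tcp_pos: [0.5563, -0.0594, 0.0794]
tool_rot: [0.707, 0.707, 0.0, -0.0]
force: [0.4, 0.1, 0.6]
finger_gap: 0.605
```

>>> {"fn": "move_arm", "kwargs": {"plan": [[[0, 0, 0, 0, 0, 0, 0.4], [0, 0, 0, 0, 0, 0, 0.8], [0, 0, 0, 0, 0, 0, 0.8], [0, 0, 0, 0, 0, 0, 0.8], [0, 0, 0, 0, 0, 0, 0.8], [0, 0, 0, 0, 0, -0.05, 0.8], [0, 0, 0, 0, 0, -0.12, 0.8], [0, 0, 0, 0, 0, -0.25, 0.8]]]}}

```text
t: 71.2
tcp_pos: [0.556, -0.0594, 0.1054]
tool_rot: [0.707, 0.707, -0.0, -0.0]
force: [0.1, 0.2, -0.3]
finger_gap: 0.432
```

>>> {"fn": "move_arm", "kwargs": {"plan": [[[0, 0, 0, 0, 0, -0.15, 0.8], [0, 0, 0, 0, 0, -0.3, 0.8], [0, 0, 0, 0, 0, -0.45, 0.8], [0, 0, 0, 0, 0, -0.6, 0.8], [0, 0, 0, 0, 0, -0.7, 0.8], [0, 0, 0, -0.04, -0.01, -0.76, 0.8], [0, 0, 0, -0.09, -0.02, -0.76, 0.8], [0, 0, 0, -0.15, -0.03, -0.76, 0.8]]]}}

```text
t: 72.2
tcp_pos: [0.553, -0.0748, 0.1808]
tool_rot: [0.707, 0.707, -0.0, -0.0]
force: [-0.1, -0.7, 0.3]
finger_gap: 0.435
```

>>> {"fn": "move_arm", "kwargs": {"plan": [[[0, 0, 0, -0.12, -0.03, 0, 0.8], [0, 0, 0, -0.24, -0.06, 0, 0.8], [0, 0, 0, -0.36, -0.08, 0, 0.8], [0, 0, 0, -0.48, -0.11, 0, 0.8], [0, 0, 0, -0.61, -0.14, 0, 0.8], [0, 0, 0, -0.74, -0.17, 0, 0.8], [0, 0, 0, -0.87, -0.2, 0, 0.8], [0, 0, 0, -1, -0.23, 0, 0.8]]]}}

```text
t: 73.2
tcp_pos: [0.5301, -0.1753, 0.1812]
tool_rot: [0.707, 0.707, 0.0, 0.0]
force: [0.1, 0.1, 0.1]
finger_gap: 0.435
```

>>> {"fn": "move_arm", "kwargs": {"plan": [[[0, 0, 0, -0.12, -0.03, 0, 0.8], [0, 0, 0, -0.24, -0.06, 0, 0.8], [0, 0, 0, -0.36, -0.08, 0, 0.8], [0, 0, 0, -0.48, -0.11, 0, 0.8], [0, 0, 0, -0.61, -0.14, 0, 0.8], [0, 0, 0, -0.74, -0.17, 0, 0.8], [0, 0, 0, -0.87, -0.2, 0, 0.8], [0, 0, 0, -1, -0.23, 0, 0.8]]]}}

```text
t: 74.2
tcp_pos: [0.507, -0.2753, 0.1812]
tool_rot: [0.707, 0.707, 0.0, 0.0]
force: [1.5, -0.1, -1.0]
finger_gap: 0.432
```

>>> {"fn": "move_arm", "kwargs": {"plan": [[[0, 0, 0, -0.12, -0.03, 0, 0.8], [0, 0, 0, -0.24, -0.06, 0, 0.8], [0, 0, 0, -0.36, -0.09, 0, 0.8], [0, 0, 0, -0.48, -0.12, 0, 0.8], [0, 0, 0, -0.6, -0.15, 0, 0.8], [0, 0, 0, -0.72, -0.18, 0, 0.8], [0, 0, 0, -0.83, -0.21, 0, 0.8], [0, 0, 0, -1, -0.24, 0, 0.8]]]}}

```text
t: 75.2
tcp_pos: [0.483, -0.3749, 0.1811]
tool_rot: [0.707, 0.707, 0.0, 0.0]
force: [-1.2, -0.7, -0.2]
finger_gap: 0.433
```

```bash
python3 - <<'E'
from h import *
S(); plan([.4843,-.3739,.079],0)
E
```

```text
t 75.2 tcp [ 0.483  -0.3749  0.1811] yaw -0.0 z [ 0.  0. -1.] F [-1.2 -0.7 -0.2] gap 0.433 q [-0.84  0.6   1.54  0.    1.01 -0.84]
[0.0, -0.0, -0.0, 0.005, 0.006, 0.511]
[0.0, -0.0, -0.0, 0.005, 0.007, 0.511]
```

>>> {"fn": "move_arm", "kwargs": {"plan": [[[0, 0, 0, 0.01, 0.01, 0.08, 0.8], [0, 0, 0, 0.01, 0.01, 0.22, 0.8], [0, 0, 0, 0.01, 0.01, 0.38, 0.8], [0, 0, 0, 0.01, 0.01, 0.54, 0.8], [0, 0, 0, 0.01, 0.01, 0.7, 0.8], [0, 0, 0, 0.01, 0.01, 0.86, 0.8], [0, 0, 0, 0.01, 0.01, 0.96, 0.8], [0, 0, 0, 0.01, 0.01, 1, 0.8]]]}}

```text
t: 76.2
tcp_pos: [0.4841, -0.3732, 0.0803]
tool_rot: [0.707, 0.707, 0.0, -0.0]
force: [0.5, -0.3, -0.1]
finger_gap: 0.433
```

>>> {"fn": "move_arm", "kwargs": {"plan": [[[0, 0, 0, 0, 0, 0.02, 0.8], [0, 0, 0, 0, 0, 0.035, 0.8], [0, 0, 0, 0, 0, 0.035, 0.8], [0, 0, 0, 0, 0, 0.035, 0.5], [0, 0, 0, 0, 0, 0.035, 0.4], [0, 0, 0, 0, 0, 0.035, 0.4], [0, 0, 0, 0, 0, 0.035, 0.4], [0, 0, 0, 0, 0, 0.035, 0.4]]]}}

```text
t: 77.2
tcp_pos: [0.4843, -0.3734, 0.0777]
tool_rot: [0.707, 0.707, 0.0, 0.0]
force: [0.5, -0.0, -0.9]
finger_gap: 0.601
```

>>> {"fn": "move_arm", "kwargs": {"plan": [[[0, 0, 0, 0, 0, -0.08, 0.4], [0, 0, 0, 0, 0, -0.2, 0.4], [0, 0, 0, 0, 0, -0.35, 0.4], [0, 0, 0, 0, 0, -0.5, 0.4], [0, 0, 0, 0, 0, -0.65, 0.4], [0, 0, 0, 0, 0, -0.8, 0.4], [0, 0, 0, 0, 0, -0.95, 0.4], [0, 0, 0, 0, 0, -1, 0.4]]]}}

```text
t: 78.2
tcp_pos: [0.4846, -0.3738, 0.1791]
tool_rot: [0.707, 0.707, 0.0, 0.001]
force: [-0.0, 1.1, -0.5]
finger_gap: 0.603
```

>>> {"fn": "move_arm", "kwargs": {"plan": [[[0, 0, 0, 0.11, 0.02, 0, 0.4], [0, 0, 0, 0.23, 0.05, 0, 0.4], [0, 0, 0, 0.34, 0.08, 0, 0.4], [0, 0, 0, 0.46, 0.1, 0, 0.4], [0, 0, 0, 0.57, 0.13, 0, 0.4], [0, 0, 0, 0.68, 0.16, 0, 0.4], [0, 0, 0, 0.8, 0.18, 0, 0.4], [0, 0, 0, 0.92, 0.21, 0, 0.4]]]}}

```text
t: 79.2
tcp_pos: [0.5054, -0.2806, 0.1777]
tool_rot: [0.707, 0.707, 0.0, 0.0]
force: [0.1, 0.0, 0.1]
finger_gap: 0.602
```

>>> {"fn": "move_arm", "kwargs": {"plan": [[[0, 0, 0, 0.11, 0.02, 0, 0.4], [0, 0, 0, 0.23, 0.05, 0, 0.4], [0, 0, 0, 0.34, 0.08, 0, 0.4], [0, 0, 0, 0.46, 0.1, 0, 0.4], [0, 0, 0, 0.57, 0.13, 0, 0.4], [0, 0, 0, 0.68, 0.16, 0, 0.4], [0, 0, 0, 0.8, 0.18, 0, 0.4], [0, 0, 0, 0.92, 0.21, 0, 0.4]]]}}

```text
t: 80.2
tcp_pos: [0.5264, -0.1886, 0.1777]
tool_rot: [0.707, 0.707, 0.0, 0.0]
force: [-0.5, 0.2, -0.7]
finger_gap: 0.601
```

>>> {"fn": "move_arm", "kwargs": {"plan": [[[0, 0, 0, 0.11, 0.02, 0, 0.4], [0, 0, 0, 0.23, 0.05, 0, 0.4], [0, 0, 0, 0.34, 0.08, 0, 0.4], [0, 0, 0, 0.46, 0.1, 0, 0.4], [0, 0, 0, 0.57, 0.13, 0, 0.4], [0, 0, 0, 0.68, 0.16, 0, 0.4], [0, 0, 0, 0.8, 0.18, 0, 0.4], [0, 0, 0, 0.92, 0.21, 0, 0.4]]]}}

```text
t: 81.2
tcp_pos: [0.5475, -0.0966, 0.1777]
tool_rot: [0.707, 0.707, 0.0, 0.0]
force: [0.3, -0.3, -0.2]
finger_gap: 0.599
```

>>> {"fn": "move_arm", "kwargs": {"plan": [[[0, 0, 0, 0.11, 0.02, 0, 0.4], [0, 0, 0, 0.23, 0.05, 0, 0.4], [0, 0, 0, 0.34, 0.08, 0, 0.4], [0, 0, 0, 0.46, 0.1, 0, 0.4], [0, 0, 0, 0.57, 0.13, 0, 0.4], [0, 0, 0, 0.68, 0.16, 0, 0.4], [0, 0, 0, 0.8, 0.18, 0, 0.4], [0, 0, 0, 0.91, 0.2, 0, 0.4]]]}}

```text
t: 82.2
tcp_pos: [0.5676, -0.0057, 0.1777]
tool_rot: [0.707, 0.707, 0.0, 0.0]
force: [-0.3, -0.2, -0.6]
finger_gap: 0.599
```

```bash
python3 pots.py; python3 - <<'E'
from h import *
t=shot('top'); P=pts(t);z=P[...,2]
m=(z>.065)&(z<.085)&(abs(P[...,0]-.48)<.08)&(abs(P[...,1]+.35)<.1)
n,l,st,c=cv2.connectedComponentsWithStats(m.astype(np.uint8))
for k in range(1,n): print('tray',st[k,4],P[l==k].mean(0))
plan([.566,-.0075,.081],0)
E
```

```text
t 82.2 tcp [ 0.5676 -0.0057  0.1777] yaw -0.0 z [ 0.001  0.    -1.   ] F [-0.3 -0.2 -0.6] gap 0.599 q [-0.21  0.55  1.65  0.    0.94 -0.21]
[215, 127, 91, 56, 2648] circ 556.9 57.2 33.2 z 0.082
[249, 199, 48, 46, 1697] circ 565.8 -8.0 19.9 z 0.0822
tray 221 [ 0.48831404 -0.42073751  0.07745325]
tray 221 [ 0.48306569 -0.37054948  0.07765664]
[0.001, -0.0, 0.001, -0.023, -0.016, 0.967]
```

>>> {"fn": "move_arm", "kwargs": {"plan": [[[0, 0, 0, -0.02, -0.01, 0.1, 0.4], [0, 0, 0, -0.02, -0.01, 0.25, 0.4], [0, 0, 0, -0.02, -0.01, 0.4, 0.4], [0, 0, 0, -0.02, -0.01, 0.55, 0.4], [0, 0, 0, -0.02, -0.01, 0.7, 0.4], [0, 0, 0, -0.02, -0.01, 0.85, 0.4], [0, 0, 0, -0.02, -0.01, 0.93, 0.4], [0, 0, 0, -0.02, -0.01, 0.97, 0.4]]]}}

```text
t: 83.3
tcp_pos: [0.5665, -0.0084, 0.0801]
tool_rot: [0.707, 0.707, 0.0, 0.0]
force: [-0.7, 0.2, 0.2]
finger_gap: 0.601
```

>>> {"fn": "move_arm", "kwargs": {"plan": [[[0, 0, 0, 0, 0, 0, 0.4], [0, 0, 0, 0, 0, 0, 0.8], [0, 0, 0, 0, 0, 0, 0.8], [0, 0, 0, 0, 0, 0, 0.8], [0, 0, 0, 0, 0, 0, 0.8], [0, 0, 0, 0, 0, -0.05, 0.8], [0, 0, 0, 0, 0, -0.12, 0.8], [0, 0, 0, 0, 0, -0.25, 0.8]]]}}

```text
t: 84.3
tcp_pos: [0.5661, -0.0084, 0.1059]
tool_rot: [0.707, 0.707, -0.0, -0.0]
force: [0.4, -0.1, -1.5]
finger_gap: 0.431
```

>>> {"fn": "move_arm", "kwargs": {"plan": [[[0, 0, 0, 0, 0, -0.15, 0.8], [0, 0, 0, 0, 0, -0.3, 0.8], [0, 0, 0, 0, 0, -0.45, 0.8], [0, 0, 0, 0, 0, -0.6, 0.8], [0, 0, 0, 0, 0, -0.7, 0.8], [0, 0, 0, -0.04, -0.01, -0.76, 0.8], [0, 0, 0, -0.09, -0.02, -0.76, 0.8], [0, 0, 0, -0.16, -0.04, -0.76, 0.8]]]}}

```text
t: 85.3
tcp_pos: [0.562, -0.0248, 0.1812]
tool_rot: [0.707, 0.707, -0.0, -0.0]
force: [0.0, -0.1, -1.0]
finger_gap: 0.434
```

>>> {"fn": "move_arm", "kwargs": {"plan": [[[0, 0, 0, -0.12, -0.03, 0, 0.8], [0, 0, 0, -0.24, -0.06, 0, 0.8], [0, 0, 0, -0.36, -0.1, 0, 0.8], [0, 0, 0, -0.48, -0.13, 0, 0.8], [0, 0, 0, -0.61, -0.17, 0, 0.8], [0, 0, 0, -0.74, -0.2, 0, 0.8], [0, 0, 0, -0.87, -0.24, 0, 0.8], [0, 0, 0, -1, -0.27, 0, 0.8]]]}}

```text
t: 86.3
tcp_pos: [0.5351, -0.1253, 0.1817]
tool_rot: [0.707, 0.707, 0.0, 0.0]
force: [0.2, -0.9, -0.7]
finger_gap: 0.432
```

>>> {"fn": "move_arm", "kwargs": {"plan": [[[0, 0, 0, -0.12, -0.03, 0, 0.8], [0, 0, 0, -0.24, -0.06, 0, 0.8], [0, 0, 0, -0.36, -0.1, 0, 0.8], [0, 0, 0, -0.48, -0.13, 0, 0.8], [0, 0, 0, -0.61, -0.17, 0, 0.8], [0, 0, 0, -0.74, -0.2, 0, 0.8], [0, 0, 0, -0.87, -0.24, 0, 0.8], [0, 0, 0, -1, -0.27, 0, 0.8]]]}}

```text
t: 87.3
tcp_pos: [0.508, -0.2253, 0.1817]
tool_rot: [0.707, 0.707, 0.0, 0.0]
force: [0.7, -0.8, -0.3]
finger_gap: 0.431
```

>>> {"fn": "move_arm", "kwargs": {"plan": [[[0, 0, 0, -0.12, -0.03, 0, 0.8], [0, 0, 0, -0.24, -0.06, 0, 0.8], [0, 0, 0, -0.36, -0.1, 0, 0.8], [0, 0, 0, -0.48, -0.13, 0, 0.8], [0, 0, 0, -0.61, -0.17, 0, 0.8], [0, 0, 0, -0.74, -0.2, 0, 0.8], [0, 0, 0, -0.87, -0.24, 0, 0.8], [0, 0, 0, -1, -0.28, 0, 0.8]]]}}

```text
t: 88.3
tcp_pos: [0.48, -0.3253, 0.1816]
tool_rot: [0.707, 0.707, 0.0, 0.0]
force: [0.4, -0.8, -0.4]
finger_gap: 0.432
```

```bash
python3 - <<'E'
from h import *
S(); plan([.4798,-.3235,.079],0)
E
```

```text
t 88.3 tcp [ 0.48   -0.3253  0.1816] yaw -0.0 z [ 0.001  0.    -1.   ] F [ 0.4 -0.8 -0.4] gap 0.432 q [-0.79  0.56  1.62  0.    0.97 -0.79]
[0.0, -0.0, -0.0, 0.009, -0.001, 0.513]
[0.0, -0.0, -0.0, 0.009, -0.001, 0.513]
```

>>> {"fn": "move_arm", "kwargs": {"plan": [[[0, 0, 0, 0.02, 0, 0.08, 0.8], [0, 0, 0, 0.02, 0, 0.22, 0.8], [0, 0, 0, 0.02, 0, 0.38, 0.8], [0, 0, 0, 0.02, 0, 0.54, 0.8], [0, 0, 0, 0.02, 0, 0.7, 0.8], [0, 0, 0, 0.02, 0, 0.86, 0.8], [0, 0, 0, 0.02, 0, 0.96, 0.8], [0, 0, 0, 0.02, 0, 1, 0.8]]]}}

```text
t: 89.3
tcp_pos: [0.4801, -0.3222, 0.0808]
tool_rot: [0.707, 0.707, 0.0, -0.0]
force: [-0.0, 0.1, -0.5]
finger_gap: 0.43
```

>>> {"fn": "move_arm", "kwargs": {"plan": [[[0, 0, 0, 0, 0, 0.02, 0.8], [0, 0, 0, 0, 0, 0.035, 0.8], [0, 0, 0, 0, 0, 0.035, 0.8], [0, 0, 0, 0, 0, 0.035, 0.5], [0, 0, 0, 0, 0, 0.035, 0.4], [0, 0, 0, 0, 0, 0.035, 0.4], [0, 0, 0, 0, 0, 0.035, 0.4], [0, 0, 0, 0, 0, 0.035, 0.4]]]}}

```text
t: 90.3
tcp_pos: [0.4803, -0.3224, 0.0782]
tool_rot: [0.707, 0.707, 0.0, 0.0]
force: [0.4, 0.9, 0.7]
finger_gap: 0.599
```

>>> {"fn": "move_arm", "kwargs": {"plan": [[[0, 0, 0, 0, 0, -0.08, 0.4], [0, 0, 0, 0, 0, -0.2, 0.4], [0, 0, 0, 0, 0, -0.35, 0.4], [0, 0, 0, 0, 0, -0.5, 0.4], [0, 0, 0, 0, 0, -0.65, 0.4], [0, 0, 0, 0, 0, -0.8, 0.4], [0, 0, 0, 0, 0, -0.95, 0.4], [0, 0, 0, 0, 0, -1, 0.4]]]}}

```text
t: 91.3
tcp_pos: [0.4807, -0.3228, 0.1796]
tool_rot: [0.707, 0.707, 0.0, 0.001]
force: [0.7, 0.3, -0.0]
finger_gap: 0.6
```

>>> {"fn": "move_arm", "kwargs": {"plan": [[[0, 0, 0, 0.11, 0.02, 0, 0.4], [0, 0, 0, 0.23, 0.05, 0, 0.4], [0, 0, 0, 0.34, 0.07, 0, 0.4], [0, 0, 0, 0.46, 0.09, 0, 0.4], [0, 0, 0, 0.57, 0.12, 0, 0.4], [0, 0, 0, 0.68, 0.14, 0, 0.4], [0, 0, 0, 0.8, 0.17, 0, 0.4], [0, 0, 0, 0.91, 0.19, 0, 0.4]]]}}

```text
t: 92.3
tcp_pos: [0.4995, -0.2306, 0.1782]
tool_rot: [0.707, 0.707, 0.0, 0.0]
force: [0.1, -0.8, -0.8]
finger_gap: 0.602
```

>>> {"fn": "move_arm", "kwargs": {"plan": [[[0, 0, 0, 0.11, 0.02, 0, 0.4], [0, 0, 0, 0.23, 0.05, 0, 0.4], [0, 0, 0, 0.34, 0.07, 0, 0.4], [0, 0, 0, 0.46, 0.09, 0, 0.4], [0, 0, 0, 0.57, 0.12, 0, 0.4], [0, 0, 0, 0.68, 0.14, 0, 0.4], [0, 0, 0, 0.8, 0.17, 0, 0.4], [0, 0, 0, 0.91, 0.19, 0, 0.4]]]}}

```text
t: 93.3
tcp_pos: [0.5186, -0.1396, 0.1782]
tool_rot: [0.707, 0.707, 0.0, 0.0]
force: [-0.4, -0.2, 0.3]
finger_gap: 0.601
```

>>> {"fn": "move_arm", "kwargs": {"plan": [[[0, 0, 0, 0.11, 0.02, 0, 0.4], [0, 0, 0, 0.23, 0.05, 0, 0.4], [0, 0, 0, 0.34, 0.07, 0, 0.4], [0, 0, 0, 0.46, 0.09, 0, 0.4], [0, 0, 0, 0.57, 0.12, 0, 0.4], [0, 0, 0, 0.68, 0.14, 0, 0.4], [0, 0, 0, 0.8, 0.17, 0, 0.4], [0, 0, 0, 0.91, 0.19, 0, 0.4]]]}}

```text
t: 94.3
tcp_pos: [0.5377, -0.0487, 0.1782]
tool_rot: [0.707, 0.707, 0.0, 0.0]
force: [0.4, 0.2, -0.2]
finger_gap: 0.601
```

>>> {"fn": "move_arm", "kwargs": {"plan": [[[0, 0, 0, 0.11, 0.02, 0, 0.4], [0, 0, 0, 0.23, 0.05, 0, 0.4], [0, 0, 0, 0.34, 0.07, 0, 0.4], [0, 0, 0, 0.46, 0.09, 0, 0.4], [0, 0, 0, 0.57, 0.12, 0, 0.4], [0, 0, 0, 0.68, 0.14, 0, 0.4], [0, 0, 0, 0.8, 0.17, 0, 0.4], [0, 0, 0, 0.91, 0.19, 0, 0.4]]]}}

```text
t: 95.3
tcp_pos: [0.5567, 0.0423, 0.1782]
tool_rot: [0.707, 0.707, 0.0, 0.0]
force: [0.7, 1.0, 0.7]
finger_gap: 0.601
```

```bash
sed -i 's/<.065)/<.062)/' pots.py; python3 pots.py; python3 - <<'E'
from h import *
t=shot('top'); P=pts(t);z=P[...,2]
m=(z>.065)&(z<.085)&(abs(P[...,0]-.48)<.08)&(abs(P[...,1]+.35)<.1)
n,l,st,c=cv2.connectedComponentsWithStats(m.astype(np.uint8))
for k in range(1,n): print('tray',st[k,4],P[l==k].mean(0))
plan([.557,.041,.081],0)
E
```

```text
t 95.3 tcp [0.5567 0.0423 0.1782] yaw -0.0 z [ 0.001 -0.    -1.   ] F [0.7 1.  0.7] gap 0.601 q [-0.12  0.54  1.67  0.    0.93 -0.12]
[253, 196, 48, 45, 1688] circ 557.7 42.2 19.7 z 0.0822
tray 223 [ 0.48823926 -0.42072563  0.07755567]
tray 216 [ 0.48300263 -0.37084127  0.07794414]
tray 210 [ 0.47792081 -0.32001268  0.07811072]
[0.001, -0.0, 0.001, -0.018, 0.003, 0.972]
```

>>> {"fn": "move_arm", "kwargs": {"plan": [[[0, 0, 0, 0, 0.01, 0.1, 0.4], [0, 0, 0, 0, 0.01, 0.25, 0.4], [0, 0, 0, 0, 0.01, 0.4, 0.4], [0, 0, 0, 0, 0.01, 0.55, 0.4], [0, 0, 0, 0, 0.01, 0.7, 0.4], [0, 0, 0, 0, 0.01, 0.85, 0.4], [0, 0, 0, 0, 0.01, 0.93, 0.4], [0, 0, 0, 0, 0.01, 0.98, 0.4]]]}}

```text
t: 96.4
tcp_pos: [0.5575, 0.0416, 0.0797]
tool_rot: [0.707, 0.707, 0.0, 0.0]
force: [0.1, 0.3, -0.1]
finger_gap: 0.605
```

>>> {"fn": "move_arm", "kwargs": {"plan": [[[0, 0, 0, 0, 0, 0, 0.4], [0, 0, 0, 0, 0, 0, 0.8], [0, 0, 0, 0, 0, 0, 0.8], [0, 0, 0, 0, 0, 0, 0.8], [0, 0, 0, 0, 0, 0, 0.8], [0, 0, 0, 0, 0, -0.05, 0.8], [0, 0, 0, 0, 0, -0.12, 0.8], [0, 0, 0, 0, 0, -0.25, 0.8]]]}}

```text
t: 97.4
tcp_pos: [0.5571, 0.0416, 0.1054]
tool_rot: [0.707, 0.707, -0.0, -0.0]
force: [-0.8, 0.2, 0.1]
finger_gap: 0.436
```

>>> {"fn": "move_arm", "kwargs": {"plan": [[[0, 0, 0, 0, 0, -0.15, 0.8], [0, 0, 0, 0, 0, -0.3, 0.8], [0, 0, 0, 0, 0, -0.45, 0.8], [0, 0, 0, 0, 0, -0.6, 0.8], [0, 0, 0, 0, 0, -0.7, 0.8], [0, 0, 0, -0.04, -0.01, -0.76, 0.8], [0, 0, 0, -0.09, -0.02, -0.76, 0.8], [0, 0, 0, -0.15, -0.04, -0.76, 0.8]]]}}

```text
t: 98.4
tcp_pos: [0.5531, 0.0261, 0.1807]
tool_rot: [0.707, 0.707, -0.0, -0.0]
force: [-0.3, -0.3, -1.5]
finger_gap: 0.43
```

>>> {"fn": "move_arm", "kwargs": {"plan": [[[0, 0, 0, -0.12, -0.03, 0, 0.8], [0, 0, 0, -0.24, -0.06, 0, 0.8], [0, 0, 0, -0.36, -0.1, 0, 0.8], [0, 0, 0, -0.48, -0.13, 0, 0.8], [0, 0, 0, -0.61, -0.16, 0, 0.8], [0, 0, 0, -0.74, -0.19, 0, 0.8], [0, 0, 0, -0.87, -0.23, 0, 0.8], [0, 0, 0, -1, -0.26, 0, 0.8]]]}}

```text
t: 99.4
tcp_pos: [0.5271, -0.0743, 0.1812]
tool_rot: [0.707, 0.707, 0.0, 0.0]
force: [0.0, -1.4, 0.6]
finger_gap: 0.437
```

>>> {"fn": "move_arm", "kwargs": {"plan": [[[0, 0, 0, -0.12, -0.03, 0, 0.8], [0, 0, 0, -0.24, -0.06, 0, 0.8], [0, 0, 0, -0.36, -0.1, 0, 0.8], [0, 0, 0, -0.48, -0.13, 0, 0.8], [0, 0, 0, -0.61, -0.16, 0, 0.8], [0, 0, 0, -0.74, -0.19, 0, 0.8], [0, 0, 0, -0.87, -0.23, 0, 0.8], [0, 0, 0, -1, -0.26, 0, 0.8]]]}}

```text
t: 100.4
tcp_pos: [0.501, -0.1743, 0.1812]
tool_rot: [0.707, 0.707, 0.0, 0.0]
force: [0.2, -0.8, -1.2]
finger_gap: 0.433
```

>>> {"fn": "move_arm", "kwargs": {"plan": [[[0, 0, 0, -0.12, -0.03, 0, 0.8], [0, 0, 0, -0.24, -0.06, 0, 0.8], [0, 0, 0, -0.36, -0.1, 0, 0.8], [0, 0, 0, -0.48, -0.13, 0, 0.8], [0, 0, 0, -0.61, -0.16, 0, 0.8], [0, 0, 0, -0.74, -0.19, 0, 0.8], [0, 0, 0, -0.87, -0.23, 0, 0.8], [0, 0, 0, -0.98, -0.26, 0, 0.8]]]}}

```text
t: 101.4
tcp_pos: [0.475, -0.2723, 0.1812]
tool_rot: [0.707, 0.707, 0.0, 0.0]
force: [0.6, -0.4, -1.5]
finger_gap: 0.434
```

```bash
python3 - <<'E'
from h import *
S(); plan([.4755,-.2720,.079],0)
E
```

```text
t 101.4 tcp [ 0.475  -0.2723  0.1812] yaw -0.1 z [ 0.001  0.    -1.   ] F [ 0.6 -0.4 -1.5] gap 0.434 q [-0.72  0.52  1.7   0.    0.92 -0.72]
[0.0, -0.0, -0.001, 0.001, 0.002, 0.511]
[0.0, -0.0, -0.001, 0.001, 0.002, 0.511]
```

>>> {"fn": "move_arm", "kwargs": {"plan": [[[0, 0, 0, -0.02, 0, 0.08, 0.8], [0, 0, 0, -0.02, 0, 0.22, 0.8], [0, 0, 0, -0.02, 0, 0.38, 0.8], [0, 0, 0, -0.02, 0, 0.54, 0.8], [0, 0, 0, -0.02, 0, 0.7, 0.8], [0, 0, 0, -0.02, 0, 0.86, 0.8], [0, 0, 0, -0.02, 0, 0.96, 0.8], [0, 0, 0, -0.02, 0, 1, 0.8]]]}}

```text
t: 102.4
tcp_pos: [0.4752, -0.2733, 0.0804]
tool_rot: [0.707, 0.707, 0.0, -0.0]
force: [0.1, 0.3, -0.8]
finger_gap: 0.433
```

>>> {"fn": "move_arm", "kwargs": {"plan": [[[0, 0, 0, 0, 0, 0.02, 0.8], [0, 0, 0, 0, 0, 0.035, 0.8], [0, 0, 0, 0, 0, 0.035, 0.8], [0, 0, 0, 0, 0, 0.035, 0.5], [0, 0, 0, 0, 0, 0.035, 0.4], [0, 0, 0, 0, 0, 0.035, 0.4], [0, 0, 0, 0, 0, 0.035, 0.4], [0, 0, 0, 0, 0, 0.035, 0.4]]]}}

```text
t: 103.4
tcp_pos: [0.4754, -0.2734, 0.0777]
tool_rot: [0.707, 0.707, 0.0, 0.0]
force: [0.9, 1.0, -0.2]
finger_gap: 0.599
```

>>> {"fn": "move_arm", "kwargs": {"plan": [[[0, 0, 0, 0, 0, -0.08, 0.4], [0, 0, 0, 0, 0, -0.2, 0.4], [0, 0, 0, 0, 0, -0.35, 0.4], [0, 0, 0, 0, 0, -0.5, 0.4], [0, 0, 0, 0, 0, -0.65, 0.4], [0, 0, 0, 0, 0, -0.8, 0.4], [0, 0, 0, 0, 0, -0.95, 0.4], [0, 0, 0, 0, 0, -1, 0.4]]]}}

```text
t: 104.4
tcp_pos: [0.4757, -0.2737, 0.179]
tool_rot: [0.707, 0.707, 0.0, 0.001]
force: [0.3, 0.7, 0.7]
finger_gap: 0.604
```

>>> {"fn": "move_arm", "kwargs": {"plan": [[[0, 0, 0, 0.1, -0.05, -0.2, 0.4], [0, 0, 0, 0.2, -0.1, -0.4, 0.4], [0, 0, 0, 0.3, -0.15, -0.6, 0.4], [0, 0, 0, 0.4, -0.15, -0.7, 0.4], [0, 0, 0, 0.5, -0.15, -0.7, 0.4], [0, 0, 0, 0.65, -0.15, -0.7, 0.4], [0, 0, 0, 0.8, -0.15, -0.7, 0.4], [0, 0, 0, 0.95, -0.15, -0.7, 0.4]]]}}

```text
t: 105.4
tcp_pos: [0.4601, -0.177, 0.2471]
tool_rot: [0.707, 0.707, 0.0, -0.0]
force: [0.2, 0.2, -0.9]
finger_gap: 0.602
```

```bash
python3 - <<'E'
from h import *
S(); t=shot('top','t11.png'); P=pts(t);z=P[...,2]
m=(z>.065)&(z<.085)&(abs(P[...,0]-.48)<.08)&(abs(P[...,1]+.35)<.1)
n,l,st,c=cv2.connectedComponentsWithStats(m.astype(np.uint8))
for k in range(1,n): print('tray',st[k,4],P[l==k].mean(0))
E
```

```text
t 105.4 tcp [ 0.4601 -0.177   0.2471] yaw -0.0 z [-0.     0.001 -1.   ] F [ 0.2  0.2 -0.9] gap 0.602 q [-0.59  0.36  1.76  0.    1.02 -0.59]
tray 224 [ 0.48817538 -0.42078072  0.07727141]
tray 68 [ 0.49239692 -0.37766499  0.07827216]
```

View pics/t11.png

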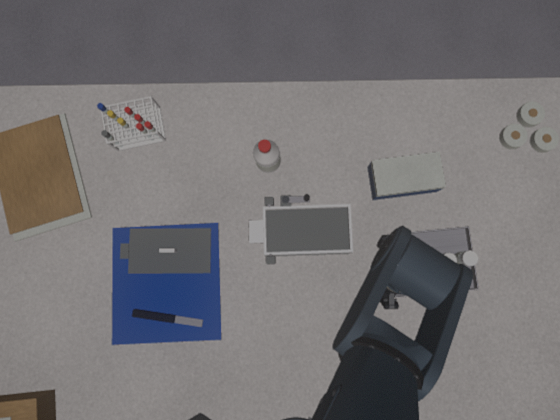

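Top view: the carrier is empty and the latch still points along the side (knob at (306,198)). The lid lies flat on the mat with its tab up. The bar has been knocked a little but still lies on the mat, from (133,314) to (201,323). The arm hides part of the tray, so I'll check the tray and the flatness of the bar with the side view and depth.

```bash
python3 - <<'E'
from h import *
t=shot('top'); P=pts(t); z=P[...,2]
m=(z>.007)&(z<.03)&(P[...,0]<.42)&(P[...,0]>.28)&(P[...,1]>.19)&(P[...,1]<.48); q=P[m]; print('bar',m.sum(),q.min(0),q.max(0),'hdl z',np.percentile(q[:,2],[10,50,95]))
m=(z>.008)&(z<.02)&(abs(P[...,0]-.515)<.06)&(abs(P[...,1]-.33)<.13); q=P[m]; print('lid slope',np.linalg.lstsq(np.c_[q[:,:2],np.ones(len(q))],q[:,2],rcond=None)[0])
k=(z>.118)&(z<.15)&(P[...,0]>.6)&(P[...,0]<.66)&(abs(P[...,1]+.02)<.06); print('knob',P[k].mean(0))
s=shot('side'); P=pts(s); z=P[...,2]
m=((z>.073)&(z<.085)&(abs(P[...,0]-.48)<.08)&(abs(P[...,1]+.35)<.1)).astype(np.uint8); n,l,st,c=cv2.connectedComponentsWithStats(m)
for i in range(1,n):
    if st[i,4]>15: print('pot top',st[i,4],P[l==i].mean(0))
cv2.imwrite('pics/s12.png',cv2.resize(s['img'][150:380,200:440,::-1],None,fx=3,fy=2.6))
E
```

```text
bar 651 [0.2859909  0.1907964  0.00700398] [0.41968474 0.46440264 0.02294277] hdl z [0.00814263 0.01539819 0.02092012]
lid slope [0.00011885 0.00222974 0.01268024]
knob [ 0.6310476  -0.03147355  0.13543476]
pot top 167 [ 0.47441112 -0.27473012  0.07850863]
pot top 181 [ 0.47851277 -0.32394472  0.0784644 ]
pot top 201 [ 0.48385907 -0.37463486  0.07854631]
pot top 216 [ 0.48909718 -0.424847    0.0786228 ]
```

View pics/s12.png

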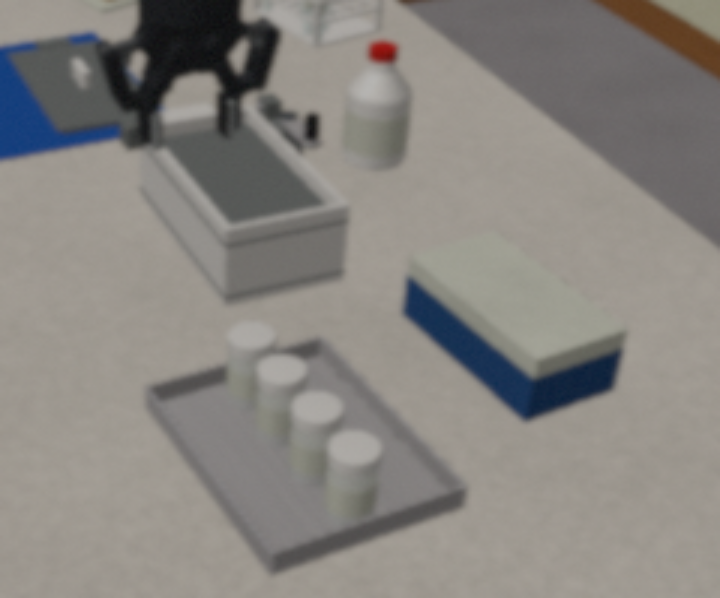

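The side view shows all four pots upright in the tray, with their tops at about 79 mm. The robot is clear of everything, so I'm handing in.

```bash
python3 -c "
from h import *
S(); print(manip.sign_off())"
```

```text
t 105.55 tcp [ 0.4602 -0.1774  0.2475] yaw 0.1 z [ 0.  0. -1.] F [-1.1  0.6 -0. ] gap 0.602 q [-0.6   0.36  1.76  0.    1.02 -0.6 ]
the job is handed in; nothing more can be done
None
```

The job is done and handed in at 105.6 s, with the robot touching nothing. In order, I turned the latch to its open stop and levered the tongue end free with the pry bar. I then laid the bar and the lid on the mat and stood all four pots in the steel tray.

Last checks:
- **Pots:** all four stand upright in the tray, about 50 mm apart, with their tops at about 79 mm.
- **Lid:** flat on the mat (slope about 0.002), right side up with its tab on top.
- **Latch:** I pushed it against the stop with about 14 N. The final knob position is (0.631, -0.031), within about 2 mm of the fully open position I expected. That is as fine as the camera calibration can tell.
- **Levering:** the tongue's underside rose to about 107 mm and stayed there after the bar came out. I only took hold of the lid after that.
- **Pry bar:** it had moved a few centimetres from where I laid it, apparently knocked while the robot was away, and I left it there. The picture shows it lying on the mat. My depth check of its height took in other points near the mat edges, so it does not confirm that the bar is flat.
- **Carton and bottle:** they look unmoved in the pictures; I did not re-measure them.

I viewed 12 pictures.

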